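# Fetch the hemmed-in jar for weighing

### The arm

A 7-joint arm with a two-finger parallel gripper is mounted at the origin on the work surface. World frame = base frame: x ahead of the robot, y to its left, z up, the work surface at z = 0. Lengths are in m, angles in rad, forces in N, time in s.
With the tool pointing down it reaches from about 0.425 to 0.925 m from the base axis. Payload 6.8 kg.
Tool frame: the origin (TCP) lies midway between the tips of the shut fingers; the grasp point (between the pads) lies 19 mm behind it; z points along the fingers, y is the direction in which the jaws open and shut (so a half turn about z gives the same grasp; the last joint's range is limited). The gripper opens to 85 mm and grips with 20 to 120 N. Pads are 22 mm wide; open, the fingers measure 114 mm over their backs; the gripper's body (76 mm by 85 mm) begins 54 mm behind the grasp point. The pads swing forward as they close: fully open they stand 13 mm farther back than shut.
Start: joints at [1.125, 0.477, 0.022, 1.555, -0.011, 1.109, -0.083], TCP at [0.224, -0.637, 0.231] pointing down, gripper open.
Joint ranges: [-2.96, 2.96], [-0.34, 2.1], [-1.41, 1.46], [0.24, 2.44], [-1.37, 4.51], [0.17, 1.92], [-2.96, 2.96]. Speed limits (rad/s): [2.39, 2.39, 3.14, 3.14, 3.14, 3.14, 3.14].

### API

Orientations are given as a unit quaternion [w, x, y, z].
In Python, from station import bot gives the robot as it stands. The module is installed in compiled form; this text tells all that it offers.
- The arm moves only by the tool play_rows, never from a script. Its argument "motion" is a list of rows, each a list of 2 entries, a list of its own where there are three numbers: the shift along the tool's x, y, z as a fraction of full scale, then the turn, a rotation vector about the tool's x, y, z as a fraction of full scale. In form: [[[tx, ty, tz], [rx, ry, rz]], ...]. A call has 1 to 8 rows; each row is the pose to reach, as a shift and turn from the pose measured when the call began, along the tool's axes at that moment, turning the shorter way round; what a row does not reach only later rows make up. Full scale, the value 1, is 400 mm for a shift and 360 degrees for a turn. A row lasts 1/10 s, in which the tool goes at most 50 mm and 8.59 degrees, less where a joint would pass 70% of its speed; a pose out of reach is approached as far as the arm can. A call with a number of a shift or a turn outside -1 to 1 is refused whole. A call with a gripper value outside its range is refused whole. "fingers" is the finger opening in mm, from 0 to 85.4, set as the call begins (left out, the last holds). The fingers move at their own pace and stop on an object; "grip_force" is the grip in N (left out, the last holds). Time passes only in rows, so rows that repeat a pose let the fingers close. It gives the time, the measured TCP pose, the force and the opening at its end, in the units of the state.
- bot.get_obs(): the state, without advancing time (a new reading comes with each control period).
- bot.read_camera(name): name is "side" or "top"; returns a dict with "pixels" (420x560x3 uint8, red, green, blue), "range_z" (420x560 float32, m along the optical axis (not along the pixel's ray), 0 where there is no reading), "fovy" (degrees; the focal length in pixels is half the picture's height over the tangent of half this angle, whatever the lens; pixels are square), "cx", "cy" (the principal point, pixels), "pose" (4x4, takes a point from camera to world coordinates). Camera axes: x right, y down, z forward; pixel columns grow to the right and rows downward; lengths in m; the calibration is good to about 2 mm. A picture is of the moment at which its call begins.
- bot.hand_in(): hands the job in, once; it reports no verdict.
The state is a dict: "t": time; "q": joint angles; "joint_vel": joint speeds; "joint_torque": joint torques, N m; "eef_pos": TCP position; "tool_rot": TCP orientation; "contact_force": force on the tool from outside, world axes, zero at the start; "torque": the same for the moment, N m; "gripper_width": opening from 0.0 (shut) to 1.0 (fully open).
Only numpy, scipy, OpenCV 4.12 (cv2) and the standard library are available. Lean on these libraries where they do the work, as an engineer would, in place of code of your own. Each camera call takes 0.05 s, during which the arm holds its last target.

### The job

On the wooden board a squat lidded jar is hemmed in by three taller vessels: a round bottle, a square bottle and a conical flask. First move all three, standing upright, into the steel tray at the side, then set the jar upright on the middle of the balance pan, and only after that put each of the three back upright on the very ring mark it came from. Leave the little beaker and the dropper bottle at the back of the board where they are, and tip nothing over.

Things in the scene. Friction and masses are not known exactly. Their poses are not given: they have to be found in the camera images.
- round_bottle_center (a point): Brown round bottle, paper band, black cylindrical stopper; 138 mm tall, body 54 mm diameter up to 78 mm, neck 26 mm diameter from 90 to 112 mm, stopper 32 mm diameter from 112 to 138 mm above its foot; stopper fixed to it. Loose, 0.2 to 0.35 kg. Point: on its axis half-way up, 69 mm above its foot; z up along the axis.
- square_bottle_center (a point): White square plastic bottle, 126 mm tall, body 50 x 50 mm up to 74 mm, round neck 26 mm diameter from 82 to 102 mm, grey cap 31 mm diameter from 102 to 126 mm; cap fixed to it. Loose, 0.2 to 0.32 kg. Point: on its axis half-way up, 63 mm above its foot; z up, x and y along the body's sides.
- flask_center (a point): Clear glass conical flask, 120 mm tall, foot 62 mm diameter tapering to a neck 26 mm diameter from 72 to 94 mm, dark rubber stopper widening from 28 to 33 mm diameter from 94 to 120 mm; stopper fixed to it. Loose, 0.17 to 0.29 kg. Point: on its axis half-way up, 60 mm above its foot; z up along the axis.
- jar_center (a point): The jar to fetch: squat white round jar with a flat metal lid fixed on it, 44 mm tall, body 52 mm and lid 54 mm diameter (lid from 30 to 44 mm). Loose, 0.11 to 0.18 kg. Point: on its axis half-way up, 22 mm above its foot; z up.
- pan (a point): Middle of the top face of the balance's round steel weighing pan, 110 mm diameter, fixed, 48 mm above the table. The white balance under it is 200 x 140 mm; its z is up.
- tray: Flat open steel tray fixed on the table, 270 mm along its x by 130 mm along its y, 14 mm high, wall 4 mm and floor 4 mm thick. Origin at the centre of its underside, on the table; z up. It and the balance stand on opposite sides of the board, either way round.
- board: Pale wooden board fixed on the table, 205 x 222 mm, 12 mm thick. Origin on the table under the jar's ring mark, x pointing to the back. Ring marks 70 mm in diameter for the three tall vessels are at (-65, 0), (-17, 63) and (-17, -63) mm in its axes; which vessel stands on which mark changes. All vessels start centred on their marks.
- beaker_center (a point): Little glass beaker, 42 mm diameter, 55 mm tall, at one back corner of the board; stays where it is. Loose. Point: on its axis half-way up.
- dropper_center (a point): Little brown dropper bottle, 38 mm diameter, 66 mm tall with its red teat, at the other back corner of the board; stays where it is. Loose. Point: on its axis half-way up.
Not all that is in view belongs to the job. What is shaped like the part that bears square_bottle_center but red is not meant.

How it is judged:
By the outcome, as a careful person would: the job done as asked, in the order asked, and still so for the second after the job is handed in, with the robot touching nothing.
It also fails if it takes over 144 s, if anything falls off the work surface, if the arm or the gripper's body presses on something with over 40 N, if the wrist force passes 120 N, or if a joint passes its speed limit or range.

## Working session

There is one attempt and no reset: what is moved stays moved. The work goes in short steps, Python scripts to look and compute and a tool call to move; the robot and the scene stay as the last step left them, time stands still between calls to the robot, and variables do not carry over. Pictures are saved under pics/ and viewed, and the job is handed in when it is done.

Besides the shell and the picture viewer there is one more tool, called after ">>>" as a command line: name --argument value ..., lists and objects as JSON in quotes. play_rows: Moves the arm, as the interface text tells. Shift numbers are shares of 400 mm and turn numbers shares of 360 degrees, none past 1 either way. Its arguments: {"type":"object","properties":{"motion":{"type":"array"},"fingers":{"type":"number"},"grip_force":{"type":"number"}},"required":["motion"]}

```bash
mkdir -p pics
cat > h.py <<'E'
import numpy as np,cv2
from station import bot
def cam(n):
    c=bot.read_camera(n); return c
def pts(c):
    H,W=c['range_z'].shape; f=H/2/np.tan(np.radians(c['fovy'])/2)
    v,u=np.mgrid[0:H,0:W]; z=c['range_z']
    P=np.stack([(u-c['cx'])/f*z,(v-c['cy'])/f*z,z,np.ones_like(z)],-1)
    return (P@np.array(c['pose']).T)[...,:3]
def save(c,n):
    cv2.imwrite('pics/'+n,np.ascontiguousarray(c['pixels'][...,::-1]))
E
python3 - <<'E'
from h import *
for n in('top','side'):
    c=cam(n); save(c,n+'1.png'); print(n,c['fovy'],c['cx'],c['cy'],np.round(c['pose'],3).tolist())
    np.savez('/tmp/'+n+'.npz',P=pts(c),px=c['pixels'],z=c['range_z'])
print(bot.get_obs())
E
```

```text
top 51.96147042996408 280.06363288072134 211.5922716207831 [[-0.002, -0.995, 0.103, 0.393], [-1.0, 0.001, -0.012, -0.003], [0.011, -0.103, -0.995, 0.927], [0.0, 0.0, 0.0, 1.0]]
side 53.383663596816525 280.2366667986449 212.57686535984377 [[-0.773, -0.487, 0.407, 0.085], [-0.634, 0.582, -0.508, 0.483], [0.011, -0.651, -0.759, 0.771], [0.0, 0.0, 0.0, 1.0]]
{'t': 0.1, 'q': array([ 1.1248872 ,  0.47772621,  0.02235129,  1.55631101, -0.01150326,
        1.10929982, -0.08307722]), 'joint_vel': array([-9.24762161e-04, -2.51932141e-03,  4.15727942e-05, -1.79468213e-03,
       -8.26982298e-04,  5.53264132e-05,  1.46704892e-03]), 'joint_torque': array([ 4.28752508e-03, -5.97756994e+01,  1.61373217e+00, -2.81950450e+01,
        1.28920359e-02,  5.10897866e-03, -5.83513696e-06]), 'eef_pos': array([ 0.22352621, -0.63637131,  0.23043477]), 'tool_rot': array([-7.84486587e-04,  9.85766315e-01,  1.68119359e-01, -1.93745514e-04]), 'contact_force': array([ 0.39806832, -0.24965243,  0.61205526]), 'torque': array([-0.03905589, -0.00718692,  0.03921962]), 'gripper_width': 1.0030545534874418}
```

View pics/top1.png

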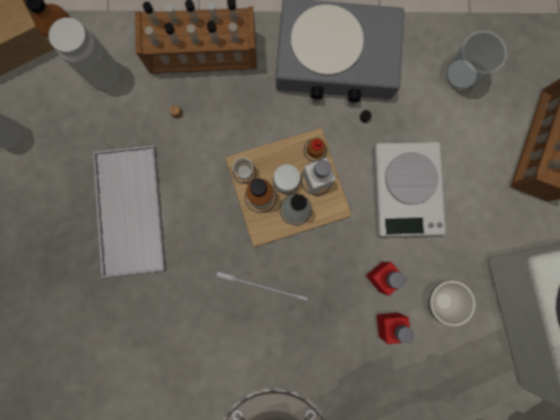

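View pics/side1.png

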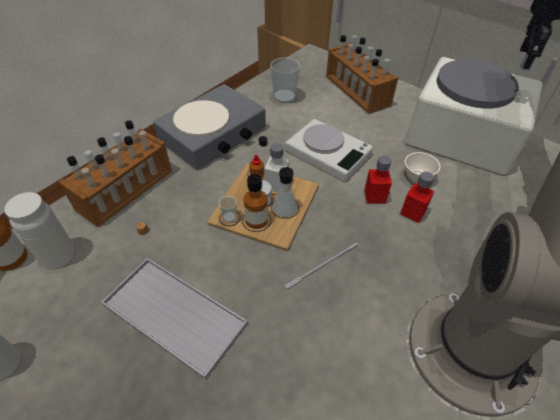

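Top view: the board is centred at about (288,187). The round bottle's stopper is at (258,187), the flask's stopper at (299,202), the square bottle's cap at (321,168) and the jar at (287,179). The tray is on the left (+y) and the balance on the right. The two red bottles are distractors.

Run:
```python
import numpy as np,cv2
d=np.load('/tmp/top.npz');P=d['P'];px=d['px']
cv2.imwrite('pics/crop1.png',cv2.resize(np.ascontiguousarray(px[120:255,215:365,::-1]),None,fx=5,fy=5,interpolation=cv2.INTER_CUBIC)[:600])
cv2.imwrite('pics/crop2.png',cv2.resize(np.ascontiguousarray(px[135:285,85:175,::-1]),None,fx=4,fy=4,interpolation=cv2.INTER_CUBIC))
cv2.imwrite('pics/crop3.png',cv2.resize(np.ascontiguousarray(px[130:250,360:460,::-1]),None,fx=5,fy=5,interpolation=cv2.INTER_CUBIC))
for n,(u,v) in dict(rb=(258,187),fl=(299,202),sq=(321,168),jar=(287,179),dr=(317,145),bk=(244,170),pan=(412,178),tray=(130,210),table=(200,180),boardf=(330,225),red1=(396,281)).items():
    print(n,np.round(P[v,u],4))
# stopper top fits: points within 4mm of top height
def top(c,h,tol=.005,r=.03,zr=None):
    m=(abs(P[...,2]-h)<tol)&(np.hypot(P[...,0]-c[0],P[...,1]-c[1])<r)
    q=P[m]; xy=q[:,:2].astype(np.float32)
    (cc,rr)=cv2.minEnclosingCircle(xy); return len(q),np.round(q.mean(0),4),np.round(cc,4),round(rr,4)
for n,(u,v),h,r in [('rb',(258,187),.150,.03),('fl',(299,202),.132,.03),('sq',(321,168),.138,.03),('jar',(287,179),.056,.035),('pan',(412,178),.048,.065)]:
    print(n,top(P[v,u],h,r=r))
```

```text
rb [0.5182 0.0281 0.1517]
fl [ 0.4929 -0.0473  0.1344]
sq [ 0.5563 -0.0885  0.1378]
jar [ 0.5504 -0.0274  0.0556]
dr [ 0.6175 -0.0882  0.0712]
bk [0.5766 0.0635 0.0183]
pan [ 0.5535 -0.2866  0.0496]
tray [0.4922 0.3081 0.0051]
table [0.5577 0.1598 0.0032]
boardf [ 0.4598 -0.1216 -0.001 ]
red1 [ 0.3471 -0.2254  0.1275]
rb (235, array([0.5197, 0.0278, 0.1501]), array([0.52  , 0.0275]), 0.0161)
fl (231, array([ 0.4933, -0.0471,  0.1322]), array([ 0.493 , -0.0473]), 0.0163)
sq (213, array([ 0.5575, -0.092 ,  0.1379]), array([ 0.5581, -0.0923]), 0.0154)
jar (528, array([ 0.5549, -0.0271,  0.0561]), array([ 0.555 , -0.0272]), 0.0268)
pan (2153, array([ 0.555 , -0.2876,  0.048 ]), array([ 0.5561, -0.2882]), 0.0556)
```

Run:
```python
import numpy as np,cv2
d=np.load('/tmp/top.npz');P=d['P']
def rect(u0,v0,u1,v1,lo,hi):
    m=np.zeros(P.shape[:2],bool); m[v0:v1,u0:u1]=True
    m&=(P[...,2]>lo)&(P[...,2]<hi)
    m=cv2.morphologyEx(m.astype(np.uint8),cv2.MORPH_OPEN,np.ones((2,2)))>0
    q=P[m][:,:2].astype(np.float32); return len(q),cv2.minAreaRect(q*1000)
print('board',rect(215,120,365,255,.009,.016))
print('tray',rect(80,135,175,290,.008,.018))
print('bal',rect(365,130,455,250,.02,.06))
```

```text
board (6002, ((527.484130859375, -38.914154052734375), (234.68423461914062, 224.28672790527344), 17.73118782043457))
tray (873, ((503.32611083984375, 195.32447814941406), (271.1158142089844, 365.6865234375), 7.152096748352051))
bal (6210, ((520.2333984375, -185.364990234375), (209.21011352539062, 393.08721923828125), 6.907044887542725))
```

View pics/crop1.png

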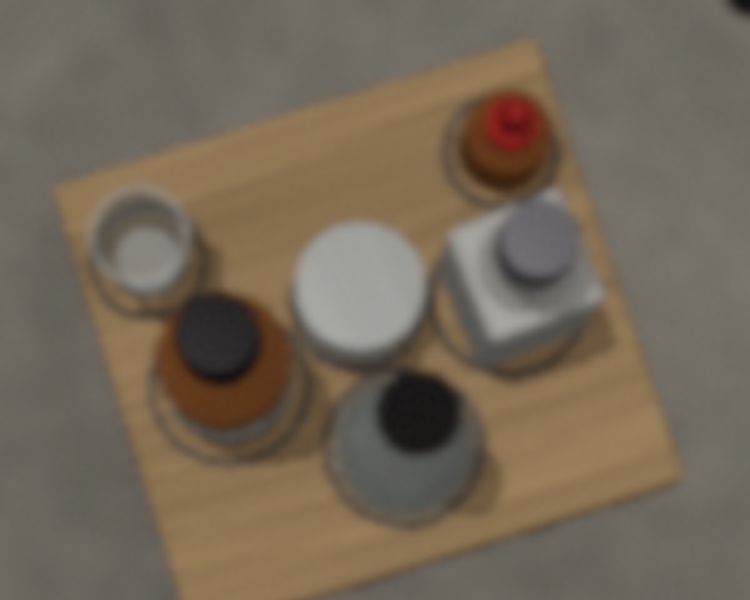

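View pics/crop2.png

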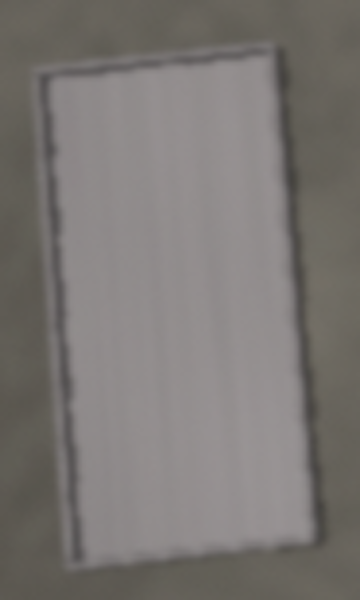

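Run:
```python
import numpy as np,cv2
d=np.load('/tmp/top.npz');P=d['P']
# refit on square body shoulder & tray
m=(abs(P[...,2]-.086)<.006)&(np.hypot(P[...,0]-.557,P[...,1]+.092)<.045)
q=P[m][:,:2].astype(np.float32)*1000; print(len(q),cv2.minAreaRect(q))
m=np.zeros(P.shape[:2],bool); m[140:282,88:170]=True
m&=(P[...,2]>.010)&(P[...,2]<.018)
n,l,s,c=cv2.connectedComponentsWithStats(m.astype(np.uint8))
for k in np.argsort(-s[1:,4])[:4]+1:
    q=P[l==k][:,:2].astype(np.float32)*1000; print(s[k],cv2.minAreaRect(q))
```

```text
348 ((558.1532592773438, -92.20368957519531), (50.03201675415039, 49.86167907714844), 21.81166648864746)
[ 93 146  72 132 814] ((491.68701171875, 309.38739013671875), (270.4330139160156, 131.36334228515625), 6.427672386169434)
```

```bash
cat >> h.py <<'E'
from scipy.spatial.transform import Rotation as R
def tgt(x,y,z,jaw=None):
    """shift (frac of .4) in tool axes & turn frac of 2pi for TCP target, jaw-axis (tool y) world angle deg mod 180"""
    o=bot.get_obs(); q=o['tool_rot']; r=R.from_quat([q[1],q[2],q[3],q[0]])
    s=r.inv().apply(np.array([x,y,z])-o['eef_pos'])/.4
    M=r.as_matrix(); cur=np.degrees(np.arctan2(M[1,1],M[0,1]))
    if jaw is None: jaw=cur
    best=min([jaw+180*k for k in range(-3,4)],key=lambda a:abs(a-cur))
    b=np.radians(best); Y=np.array([np.cos(b),np.sin(b),0]);Z=np.array([0,0,-1.]);X=np.cross(Y,Z)
    rv=(r.inv()*R.from_matrix(np.stack([X,Y,Z],1))).as_rotvec()/2/np.pi
    print('t',round(o['t'],2),'pos',np.round(o['eef_pos'],4),'jaw',round(cur,1),'w',round(o['gripper_width']*85.4,1),'F',np.round(o['contact_force'],1),'q',np.round(o['q'],2))
    print('shift',np.round(s,4),'mm',round(np.linalg.norm(s)*400),'turn',np.round(rv,4),'deg',round(np.linalg.norm(rv)*360,1))
E
python3 - <<'E'
from h import *
m=np.array([[0,0],[-17,63],[-65,0],[-17,-63]])/1000
w=np.array([[.555,-.0272],[.5199,.0277],[.4931,-.0472],[.5578,-.0921]])
A=(w-w.mean(0)).T@(m-m.mean(0)); th=np.arctan2(A[1,0]-A[0,1],A[0,0]+A[1,1])
Rm=np.array([[np.cos(th),-np.sin(th)],[np.sin(th),np.cos(th)]]); t=w.mean(0)-Rm@m.mean(0)
print(np.degrees(th),np.round((Rm@m.T).T+t,4),np.round(((Rm@m.T).T+t-w)*1000,1))
a=np.radians(6.4);u=np.array([np.cos(a),np.sin(a)])
for k in(-.08,0,.08):print(np.array([.4917,.3094])+k*u)
tgt(.52,.0275,.25,-20)
E
```

```text
17.65363945405329 [[ 0.555  -0.0272]
 [ 0.5197  0.0277]
 [ 0.4931 -0.0469]
 [ 0.5579 -0.0924]] [[ 0.   0. ]
 [-0.2 -0. ]
 [-0.   0.3]
 [ 0.1 -0.3]]
[0.41219857 0.30048249]
[0.4917 0.3094]
[0.57120143 0.31831751]
t 0.1 pos [ 0.2235 -0.6364  0.2304] jaw -70.6 w 85.7 F [ 0.4 -0.2  0.6] q [ 1.12  0.48  0.02  1.56 -0.01  1.11 -0.08]
shift [ 1.2494 -1.3203 -0.0469] mm 727 turn [-2.000e-04 -1.000e-04 -1.407e-01] deg 50.6
```

>>> play_rows --motion '[[[0.1,-0.11,-0.01],[0,0,-0.02]],[[0.19,-0.2,-0.02],[0,0,-0.04]],[[0.28,-0.3,-0.03],[0,0,-0.06]],[[0.37,-0.39,-0.045],[0,0,-0.08]],[[0.46,-0.48,-0.045],[0,0,-0.1]],[[0.55,-0.58,-0.045],[0,0,-0.12]],[[0.63,-0.67,-0.045],[0,0,-0.14]],[[0.72,-0.77,-0.045],[0,0,-0.14]]]' --fingers 55 --grip_force 60

```text
t: 0.9
eef_pos: [0.3846, -0.2694, 0.2488]
tool_rot: [-0.001, 0.819, 0.573, 0.0]
contact_force: [0.9, -0.3, -0.2]
gripper_width: 0.647
```

```bash
python3 -c "
from h import *
tgt(.5197,.0277,.23,-20)"
```

```text
t 0.9 pos [ 0.3846 -0.2694  0.2488] jaw -20.1 w 55.3 F [ 0.9 -0.3 -0.2] q [ 0.79  0.14 -0.34  1.99  0.05  1.02  0.08]
shift [0.8135 0.0628 0.0477] mm 327 turn [-0.0002 -0.0002 -0.0001] deg 0.1
```

>>> play_rows --motion '[[[0.12,0.01,0.01],[0,0,0]],[[0.24,0.02,0.02],[0,0,0]],[[0.36,0.03,0.03],[0,0,0]],[[0.48,0.04,0.04],[0,0,0]],[[0.6,0.05,0.05],[0,0,0]],[[0.71,0.06,0.05],[0,0,0]],[[0.78,0.062,0.05],[0,0,0]],[[0.813,0.063,0.05],[0,0,0]]]'

```text
t: 1.7
eef_pos: [0.5201, 0.0307, 0.2289]
tool_rot: [-0.001, 0.818, 0.575, 0.0]
contact_force: [0.9, -0.6, -0.0]
gripper_width: 0.648
```

```bash
python3 -c "
from h import *
tgt(.5197,.0277,.115,-20)
c=cam('side');save(c,'s2.png')"
```

```text
t 1.7 pos [0.5201 0.0307 0.2289] jaw -19.8 w 55.3 F [ 0.9 -0.6 -0. ] q [ 0.3   0.28 -0.56  1.89  0.17  1.02 -0.68]
shift [-0.0079  0.0021  0.2847] mm 114 turn [-0.0003 -0.0003  0.0005] deg 0.2
```

View pics/s2.png

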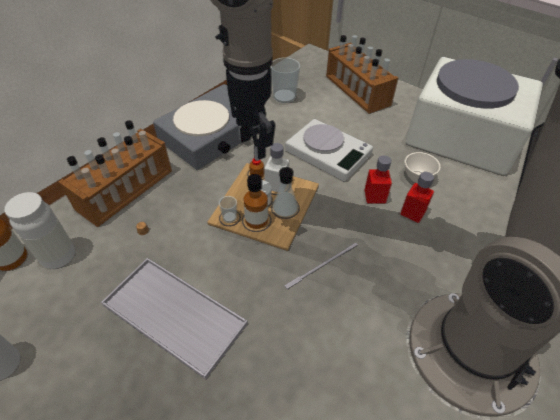

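```bash
python3 -c "
from h import *
c=cam('side');T=np.linalg.inv(c['pose']);f=210/np.tan(np.radians(c['fovy'])/2)
for p in [(.52,.0307,.229),(.5197,.0277,.15)]:
  a=T@np.array([*p,1]);print(a[:2]/a[2]*f+[c['cx'],c['cy']])"
```

```text
[252.28585823 150.03501758]
[254.84843683 178.06339295]
```

>>> play_rows --motion '[[[-0.008,0.002,0.06],[0,0,0]],[[-0.008,0.002,0.13],[0,0,0]],[[-0.008,0.002,0.19],[0,0,0]],[[-0.008,0.002,0.25],[0,0,0]],[[-0.008,0.002,0.275],[0,0,0]],[[-0.008,0.002,0.285],[0,0,0]],[[-0.008,0.002,0.285],[0,0,0]]]'

```text
t: 2.5
eef_pos: [0.5193, 0.0249, 0.115]
tool_rot: [-0.001, 0.819, 0.574, -0.0]
contact_force: [0.4, 0.5, -0.5]
gripper_width: 0.645
```

```bash
python3 -c "
from h import *
tgt(.5197,.0277,.115,-20)
c=cam('side');cv2.imwrite('pics/s3.png',cv2.resize(np.ascontiguousarray(c['pixels'][100:260,190:350,::-1]),None,fx=3.5,fy=3.5,interpolation=cv2.INTER_CUBIC))"
```

```text
t 2.5 pos [0.5193 0.0249 0.115 ] jaw -20.0 w 55.1 F [ 0.4  0.5 -0.5] q [ 0.25  0.42 -0.51  2.    0.28  0.79 -0.77]
shift [ 0.007  -0.0014  0.    ] mm 3 turn [-0.0003 -0.0002  0.0001] deg 0.1
```

View pics/s3.png

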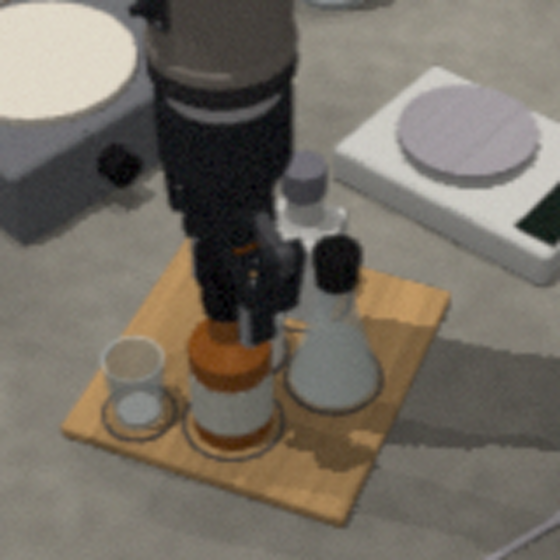

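The open fingers straddle the round bottle's stopper. I'll nudge 3 mm and close.

>>> play_rows --motion '[[[0.007,-0.001,0],[0,0,0]],[[0.007,-0.001,0],[0,0,0]],[[0.007,-0.001,0],[0,0,0]]]'

```text
t: 2.85
eef_pos: [0.5207, 0.0282, 0.1162]
tool_rot: [-0.0, 0.819, 0.574, 0.001]
contact_force: [0.1, 0.1, 0.7]
gripper_width: 0.646
```

>>> play_rows --motion '[[[0,0,0],[0,0,0]],[[0,0,0],[0,0,0]],[[0,0,0],[0,0,0]],[[0,0,0],[0,0,0]],[[0,0,0],[0,0,0]],[[0,0,0],[0,0,0]]]' --fingers 15

```text
t: 3.45
eef_pos: [0.5211, 0.0283, 0.1168]
tool_rot: [-0.0, 0.819, 0.574, 0.001]
contact_force: [-0.5, -0.2, 6.3]
gripper_width: 0.357
```

```bash
python3 -c "
from h import *
tgt(.5197,.0277,.115,-20)
tgt(.5712,.3183,.24,-20)"
```

```text
t 3.45 pos [0.5211 0.0283 0.1168] jaw -19.9 w 30.4 F [-0.5 -0.2  6.3] q [ 0.24  0.42 -0.51  2.    0.28  0.79 -0.78]
shift [-0.0025 -0.0029  0.0044] mm 2 turn [ 0.0002 -0.0003  0.0002] deg 0.2
t 3.45 pos [0.5211 0.0283 0.1168] jaw -19.9 w 30.4 F [-0.5 -0.2  6.3] q [ 0.24  0.42 -0.51  2.    0.28  0.79 -0.78]
shift [ 0.725  -0.129  -0.3067] mm 319 turn [ 0.0002 -0.0003  0.0002] deg 0.2
```

>>> play_rows --motion '[[[0,0,-0.05],[0,0,0]],[[0,0,-0.12],[0,0,0]],[[0,0,-0.2],[0,0,0]],[[0.03,-0.005,-0.27],[0,0,0]],[[0.08,-0.015,-0.3],[0,0,0]],[[0.15,-0.027,-0.307],[0,0,0]],[[0.23,-0.041,-0.307],[0,0,0]],[[0.31,-0.055,-0.307],[0,0,0]]]'

```text
t: 4.25
eef_pos: [0.5422, 0.1527, 0.2393]
tool_rot: [-0.0, 0.819, 0.574, 0.001]
contact_force: [0.7, 0.1, -2.5]
gripper_width: 0.355
```

```bash
python3 -c "
from h import *
tgt(.5712,.3183,.24,-20)
c=cam('side');save(c,'s4.png')"
```

```text
t 4.25 pos [0.5422 0.1527 0.2393] jaw -20.0 w 30.3 F [ 0.7  0.1 -2.5] q [ 0.1   0.35 -0.6   1.79  0.22  1.07 -0.93]
shift [ 0.414  -0.0732 -0.0013] mm 168 turn [ 0.0001 -0.0002  0.0001] deg 0.1
```

View pics/s4.png

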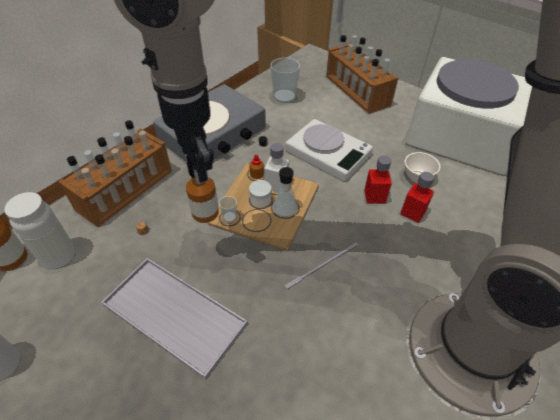

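The round bottle hangs upright from the gripper at (203,200), and its ring at (257,220) is empty.

>>> play_rows --motion '[[[0.09,-0.016,0],[0,0,0]],[[0.18,-0.032,0],[0,0,0]],[[0.27,-0.048,0],[0,0,0]],[[0.35,-0.062,0],[0,0,0]],[[0.4,-0.071,0],[0,0,0]],[[0.414,-0.073,0],[0,0,0]],[[0.414,-0.073,0],[0,0,0]],[[0.414,-0.073,0],[0,0,0]]]'

```text
t: 5.1
eef_pos: [0.5702, 0.324, 0.2403]
tool_rot: [-0.002, 0.817, 0.576, 0.002]
contact_force: [-0.7, -0.4, -2.6]
gripper_width: 0.357
```

```bash
python3 -c "
from h import *
tgt(.5712,.3183,.1105,-20)"
```

```text
t 5.1 pos [0.5702 0.324  0.2403] jaw -19.7 w 30.5 F [-0.7 -0.4 -2.6] q [-0.19  0.5  -0.6   1.56  0.3   1.16 -1.19]
shift [-0.0142  0.0073  0.3243] mm 130 turn [-0.0001 -0.0008  0.001 ] deg 0.4
```

>>> play_rows --motion '[[[-0.008,0.004,0.08],[0,0,0]],[[-0.012,0.006,0.16],[0,0,0]],[[-0.012,0.006,0.24],[0,0,0]],[[-0.012,0.006,0.29],[0,0,0]],[[-0.012,0.006,0.315],[0,0,0]],[[-0.012,0.006,0.32],[0,0,0]],[[-0.012,0.006,0.32],[0,0,0]],[[-0.012,0.006,0.32],[0,0,0]]]'

```text
t: 5.9
eef_pos: [0.5719, 0.3196, 0.1138]
tool_rot: [-0.002, 0.818, 0.576, 0.003]
contact_force: [-0.9, -0.5, -1.6]
gripper_width: 0.354
```

```bash
python3 -c "
from h import *
tgt(.5712,.3183,.109,-20)
c=cam('side');save(c,'s5.png')"
```

```text
t 5.9 pos [0.5719 0.3196 0.1138] jaw -19.7 w 30.3 F [-0.9 -0.5 -1.6] q [-0.21  0.63 -0.56  1.68  0.39  0.94 -1.26]
shift [-0.0038 -0.0005  0.0119] mm 5 turn [ 0.0002 -0.0011  0.0009] deg 0.5
```

View pics/s5.png

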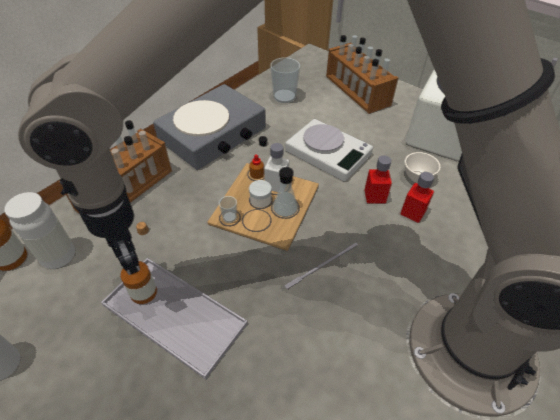

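The bottle is over the tray's far end at (140,285), about 5 mm above the floor.

>>> play_rows --motion '[[[0,0,0.006],[0,0,0]],[[0,0,0.011],[0,0,0]],[[0,0,0.011],[0,0,0]],[[0,0,0.011],[0,0,0]],[[0,0,0.011],[0,0,0]]]'

```text
t: 6.45
eef_pos: [0.5718, 0.3198, 0.1093]
tool_rot: [-0.001, 0.817, 0.576, 0.003]
contact_force: [0.3, 0.0, -2.7]
gripper_width: 0.353
```

>>> play_rows --motion '[[[0,0,0],[0,0,0]],[[0,0,0],[0,0,0]],[[0,0,0],[0,0,0]],[[0,0,0],[0,0,0]],[[0,0,-0.03],[0,0,0]],[[0,0,-0.1],[0,0,0]],[[0,0,-0.2],[0,0,0]],[[0,0,-0.32],[0,0,0]]]' --fingers 55

```text
t: 7.25
eef_pos: [0.5706, 0.3185, 0.2383]
tool_rot: [-0.002, 0.817, 0.576, 0.002]
contact_force: [-0.0, -0.2, -0.2]
gripper_width: 0.646
```

```bash
python3 -c "
from h import *
tgt(.5579,-.0924,.23,18)
c=cam('side');save(c,'s6.png')"
```

```text
t 7.25 pos [0.5706 0.3185 0.2383] jaw -19.7 w 55.1 F [-0.  -0.2 -0.2] q [-0.18  0.5  -0.6   1.57  0.3   1.16 -1.19]
shift [-0.9781  0.3156  0.0155] mm 411 turn [ 0.0002 -0.0008 -0.1046] deg 37.7
```

View pics/s6.png

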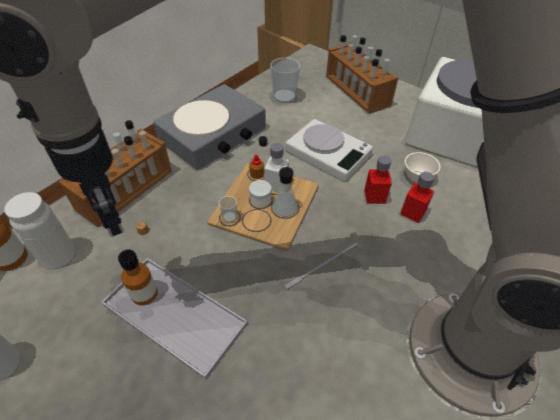

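The round bottle stands upright in the tray. Next is the square bottle.

>>> play_rows --motion '[[[-0.1,0.032,0],[0,0,-0.015]],[[-0.21,0.068,0],[0,0,-0.03]],[[-0.32,0.104,0],[0,0,-0.045]],[[-0.43,0.14,0],[0,0,-0.06]],[[-0.54,0.175,0],[0,0,-0.075]],[[-0.65,0.21,0],[0,0,-0.09]],[[-0.76,0.246,0.01],[0,0,-0.105]],[[-0.86,0.278,0.015],[0,0,-0.105]]]'

```text
t: 8.1
eef_pos: [0.5628, -0.0421, 0.2386]
tool_rot: [0.002, 0.586, 0.81, 0.009]
contact_force: [1.9, -0.6, 0.1]
gripper_width: 0.644
```

```bash
python3 -c "
from h import *
tgt(.5579,-.0924,.21,20)"
```

```text
t 8.1 pos [ 0.5628 -0.0421  0.2386] jaw 18.2 w 55.0 F [ 1.9 -0.6  0.1] q [ 0.53  0.36 -0.7   1.79  0.25  1.07  0.06]
shift [-0.1162 -0.0523  0.0699] mm 58 turn [ 0.0028 -0.0011 -0.0049] deg 2.1
```

>>> play_rows --motion '[[[-0.08,-0.036,0.03],[0.003,-0.001,-0.005]],[[-0.108,-0.049,0.07],[0.003,-0.001,-0.005]],[[-0.116,-0.052,0.07],[0.003,-0.001,-0.005]],[[-0.116,-0.052,0.07],[0.003,-0.001,-0.005]],[[-0.116,-0.052,0.07],[0.003,-0.001,-0.005]],[[-0.116,-0.052,0.07],[0.003,-0.001,-0.005]]]'

```text
t: 8.7
eef_pos: [0.5587, -0.0906, 0.2111]
tool_rot: [0.0, 0.572, 0.82, 0.0]
contact_force: [0.1, -0.6, -0.7]
gripper_width: 0.645
```

```bash
python3 -c "
from h import *
tgt(.5579,-.0924,.104,20)"
```

```text
t 8.7 pos [ 0.5587 -0.0906  0.2111] jaw 20.2 w 55.0 F [ 0.1 -0.6 -0.7] q [ 0.58  0.4  -0.67  1.81  0.28  1.04  0.15]
shift [-0.0036 -0.0035  0.2677] mm 107 turn [0.     0.     0.0005] deg 0.2
```

>>> play_rows --motion '[[[-0.003,-0.003,0.06],[0,0,0]],[[-0.003,-0.003,0.14],[0,0,0]],[[-0.003,-0.003,0.21],[0,0,0]],[[-0.003,-0.003,0.255],[0,0,0]],[[-0.003,-0.003,0.267],[0,0,0]],[[-0.003,-0.003,0.267],[0,0,0]],[[-0.003,-0.003,0.267],[0,0,0]],[[-0.003,-0.003,0.267],[0,0,0]]]'

```text
t: 9.5
eef_pos: [0.559, -0.0919, 0.1056]
tool_rot: [0.001, 0.572, 0.82, 0.001]
contact_force: [0.1, 0.7, 0.4]
gripper_width: 0.641
```

```bash
python3 -c "
from h import *
tgt(.5579,-.0924,.104,20)
c=cam('side');cv2.imwrite('pics/s7.png',cv2.resize(np.ascontiguousarray(c['pixels'][100:260,190:350,::-1]),None,fx=3.5,fy=3.5,interpolation=cv2.INTER_CUBIC))"
```

```text
t 9.5 pos [ 0.559  -0.0919  0.1056] jaw 20.2 w 54.8 F [0.1 0.7 0.4] q [ 0.53  0.52 -0.61  1.9   0.4   0.84  0.06]
shift [-0.0001 -0.003   0.0041] mm 2 turn [0.0004 0.0002 0.0005] deg 0.2
```

View pics/s7.png

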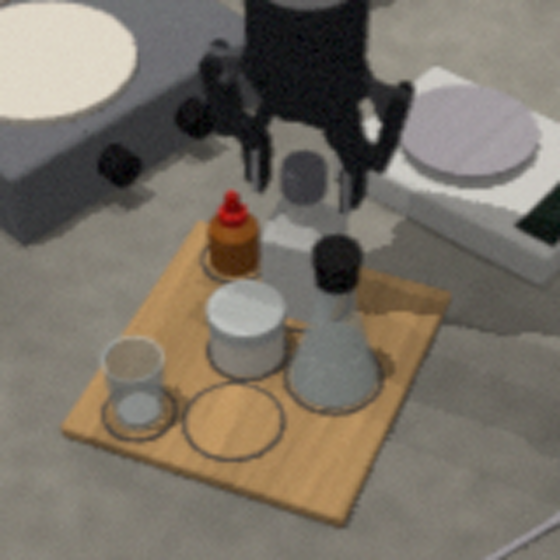

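The fingers straddle the grey cap at crop position (305,175). Closing.

>>> play_rows --motion '[[[0,-0.003,0.002],[0,0,0]],[[0,-0.003,0.002],[0,0,0]],[[0,-0.003,0.002],[0,0,0]],[[0,-0.003,0.002],[0,0,0]],[[0,-0.003,0.002],[0,0,0]],[[0,-0.003,0.002],[0,0,0]],[[0,-0.003,0.002],[0,0,0]]]' --fingers 15

```text
t: 10.25
eef_pos: [0.5585, -0.0925, 0.1054]
tool_rot: [0.002, 0.572, 0.82, 0.001]
contact_force: [0.4, 0.1, 5.4]
gripper_width: 0.346
```

```bash
python3 -c "
from h import *
tgt(.4917,.3094,.26,20)"
```

```text
t 10.25 pos [ 0.5585 -0.0925  0.1054] jaw 20.2 w 29.5 F [0.4 0.1 5.4] q [ 0.53  0.52 -0.61  1.9   0.4   0.84  0.06]
shift [ 0.9999  0.1911 -0.3877] mm 436 turn [0.0005 0.0003 0.0005] deg 0.3
```

>>> play_rows --motion '[[[0,0,-0.05],[0,0,0]],[[0,0,-0.12],[0,0,0]],[[0,0,-0.2],[0,0,0]],[[0,0,-0.28],[0,0,0]],[[0.01,0.002,-0.35],[0,0,0]],[[0.05,0.01,-0.385],[0,0,0]],[[0.12,0.023,-0.388],[0,0,0]],[[0.2,0.038,-0.388],[0,0,0]]]'

```text
t: 11.05
eef_pos: [0.5438, -0.0112, 0.26]
tool_rot: [0.001, 0.573, 0.82, 0.001]
contact_force: [0.5, -0.2, -2.6]
gripper_width: 0.342
```

>>> play_rows --motion '[[[0.09,0.017,0],[0,0,0]],[[0.18,0.034,0],[0,0,0]],[[0.27,0.052,0],[0,0,0]],[[0.36,0.069,0],[0,0,0]],[[0.45,0.086,0],[0,0,0]],[[0.54,0.103,0],[0,0,0]],[[0.62,0.118,0],[0,0,0]],[[0.7,0.134,0],[0,0,0]]]'

```text
t: 11.85
eef_pos: [0.4959, 0.272, 0.2584]
tool_rot: [0.001, 0.572, 0.82, -0.0]
contact_force: [0.7, -0.5, -1.8]
gripper_width: 0.345
```

```bash
python3 -c "
from h import *
tgt(.4917,.3094,.22,20)
c=cam('side');save(c,'s8.png')"
```

```text
t 11.85 pos [0.4959 0.272  0.2584] jaw 20.2 w 29.4 F [ 0.7 -0.5 -1.8] q [ 0.03  0.38 -0.82  1.75  0.3   1.14 -0.53]
shift [0.0915 0.0222 0.0959] mm 54 turn [0.     0.0003 0.0004] deg 0.2
```

View pics/s8.png

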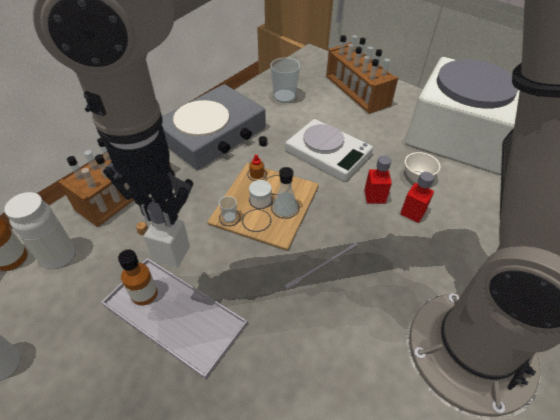

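The square bottle hangs upright at (165,242), moving to the tray's middle.

>>> play_rows --motion '[[[0.05,0.012,0.01],[0,0,0]],[[0.08,0.02,0.05],[0,0,0]],[[0.09,0.022,0.13],[0,0,0]],[[0.091,0.022,0.21],[0,0,0]],[[0.091,0.022,0.28],[0,0,0]],[[0.091,0.022,0.34],[0,0,0]],[[0.091,0.022,0.37],[0,0,0]],[[0.091,0.022,0.375],[0,0,0]]]'

```text
t: 12.7
eef_pos: [0.4876, 0.316, 0.1074]
tool_rot: [-0.002, 0.569, 0.822, 0.0]
contact_force: [-0.3, 0.2, -2.2]
gripper_width: 0.341
```

```bash
python3 -c "
from h import *
tgt(.4917,.3094,.098,20)
c=cam('side');save(c,'s9.png')"
```

```text
t 12.7 pos [0.4876 0.316  0.1074] jaw 20.6 w 29.1 F [-0.3  0.2 -2.2] q [-0.13  0.58 -0.73  1.85  0.48  0.9  -0.73]
shift [-0.0193  0.0039  0.0234] mm 12 turn [-0.0003 -0.0005  0.0016] deg 0.6
```

View pics/s9.png

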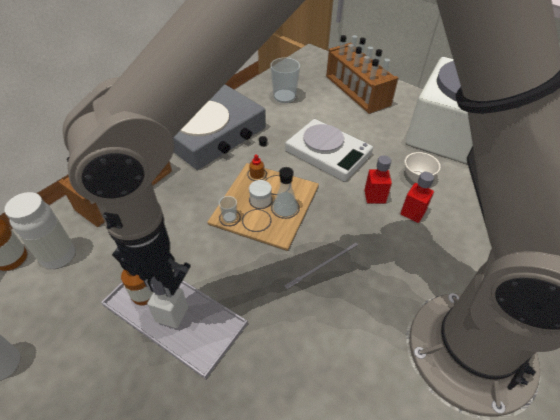

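>>> play_rows --motion '[[[-0.01,0.002,0],[0,0,0]],[[-0.017,0.003,0.01],[0,0,0]],[[-0.017,0.003,0.018],[0,0,0]],[[-0.017,0.003,0.021],[0,0,0]],[[-0.017,0.003,0.021],[0,0,0]],[[-0.017,0.003,0.021],[0,0,0]],[[-0.017,0.003,0.022],[0,0,0]]]'

```text
t: 13.45
eef_pos: [0.4918, 0.3109, 0.0998]
tool_rot: [-0.001, 0.569, 0.822, 0.001]
contact_force: [-0.3, -0.5, -2.8]
gripper_width: 0.346
```

>>> play_rows --motion '[[[0,0,0],[0,0,0]],[[0,0,0],[0,0,0]],[[0,0,0],[0,0,0]],[[0,0,0],[0,0,0]],[[0,0,-0.03],[0,0,0]],[[0,0,-0.1],[0,0,0]],[[0,0,-0.2],[0,0,0]],[[0,0,-0.32],[0,0,0]]]' --fingers 48

```text
t: 14.25
eef_pos: [0.4911, 0.3099, 0.2289]
tool_rot: [-0.002, 0.569, 0.822, 0.0]
contact_force: [1.8, -0.1, 0.8]
gripper_width: 0.561
```

```bash
python3 -c "
from h import *
tgt(.4931,-.0469,.22,0)
c=cam('side');save(c,'s10.png')"
```

```text
t 14.25 pos [0.4911 0.3099 0.2289] jaw 20.6 w 47.9 F [ 1.8 -0.1  0.8] q [-0.05  0.44 -0.81  1.75  0.35  1.11 -0.61]
shift [-0.8367 -0.3094  0.0199] mm 357 turn [-0.0004 -0.0005  0.0573] deg 20.6
```

View pics/s10.png

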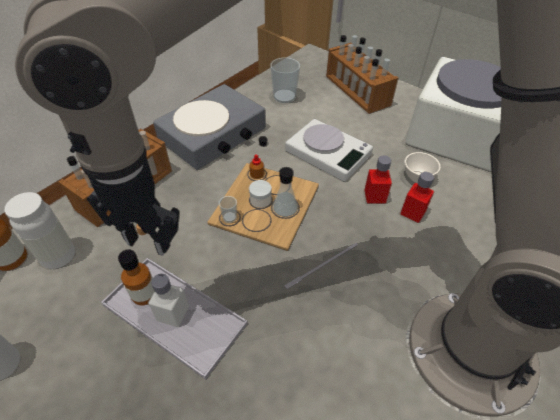

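The round and square bottles both stand in the tray. Now the flask.

>>> play_rows --motion '[[[-0.09,-0.033,0],[0,0,0]],[[-0.19,-0.07,0],[0,0,0]],[[-0.3,-0.11,0],[0,0,0]],[[-0.41,-0.15,0],[0,0,0]],[[-0.52,-0.192,0],[0,0,0]],[[-0.63,-0.233,0],[0,0,0]],[[-0.73,-0.27,0.01],[0,0,0]],[[-0.8,-0.296,0.02],[0,0,0]]]'

```text
t: 15.1
eef_pos: [0.4961, -0.0309, 0.2275]
tool_rot: [0.001, 0.57, 0.821, 0.006]
contact_force: [0.4, -0.1, 0.6]
gripper_width: 0.562
```

>>> play_rows --motion '[[[-0.01,-0.004,0],[0,0,0]],[[-0.01,-0.004,0],[0,0,0]],[[-0.01,-0.004,0],[0,0,0]],[[-0.01,-0.004,0],[0,0,0]]]'

```text
t: 15.5
eef_pos: [0.4962, -0.0332, 0.2279]
tool_rot: [0.002, 0.569, 0.822, 0.006]
contact_force: [0.3, -0.1, 0.4]
gripper_width: 0.562
```

```bash
python3 -c "
from h import *
tgt(.4931,-.0469,.096,20)"
```

```text
t 15.5 pos [ 0.4962 -0.0332  0.2279] jaw 20.6 w 48.0 F [ 0.3 -0.1  0.4] q [ 0.6   0.26 -0.75  1.94  0.2   1.    0.11]
shift [-0.0309 -0.0235  0.3294] mm 133 turn [ 0.002  -0.0008  0.0018] deg 1.0
```

>>> play_rows --motion '[[[-0.02,-0.015,0.03],[0.002,-0.001,0.002]],[[-0.03,-0.023,0.09],[0.002,-0.001,0.002]],[[-0.031,-0.023,0.16],[0.002,-0.001,0.002]],[[-0.031,-0.023,0.18],[0.002,-0.001,0.002]],[[-0.031,-0.023,0.18],[0.002,-0.001,0.002]],[[-0.031,-0.023,0.18],[0.002,-0.001,0.002]]]'

```text
t: 16.1
eef_pos: [0.4932, -0.0468, 0.1563]
tool_rot: [0.001, 0.574, 0.819, -0.0]
contact_force: [0.8, -0.2, 0.6]
gripper_width: 0.555
```

```bash
python3 -c "
from h import *
tgt(.4931,-.0469,.096,20)"
```

```text
t 16.1 pos [ 0.4932 -0.0468  0.1563] jaw 20.0 w 47.4 F [ 0.8 -0.2  0.6] q [ 0.56  0.36 -0.71  2.01  0.3   0.87  0.04]
shift [ 0.0002 -0.0003  0.1508] mm 60 turn [ 0.0001  0.0002 -0.0001] deg 0.1
```

>>> play_rows --motion '[[[0,0,0.05],[0,0,0]],[[0,0,0.1],[0,0,0]],[[0,0,0.14],[0,0,0]],[[0,0,0.15],[0,0,0]],[[0,0,0.151],[0,0,0]],[[0,0,0.151],[0,0,0]]]'

```text
t: 16.7
eef_pos: [0.4942, -0.0468, 0.0971]
tool_rot: [0.002, 0.574, 0.819, 0.0]
contact_force: [0.5, -0.5, 0.6]
gripper_width: 0.56
```

>>> play_rows --motion '[[[0,0,0],[0,0,0]],[[0,0,0],[0,0,0]],[[0,0,0],[0,0,0]],[[0,0,0],[0,0,0]],[[0,0,0],[0,0,0]],[[0,0,0],[0,0,0]]]' --fingers 15

```text
t: 17.3
eef_pos: [0.4951, -0.0469, 0.0985]
tool_rot: [0.003, 0.574, 0.819, 0.0]
contact_force: [-1.9, -0.2, 6.8]
gripper_width: 0.354
```

```bash
python3 -c "
from h import *
tgt(.4042,.2996,.25,20)
c=cam('side');cv2.imwrite('pics/s11.png',cv2.resize(np.ascontiguousarray(c['pixels'][100:260,190:350,::-1]),None,fx=3.5,fy=3.5,interpolation=cv2.INTER_CUBIC))"
```

```text
t 17.3 pos [ 0.4951 -0.0469  0.0985] jaw 20.0 w 30.3 F [-1.9 -0.2  6.8] q [ 0.51  0.45 -0.66  2.06  0.4   0.76 -0.05]
shift [ 0.8904  0.0834 -0.3817] mm 389 turn [ 0.0006  0.0006 -0.0001] deg 0.3
```

View pics/s11.png

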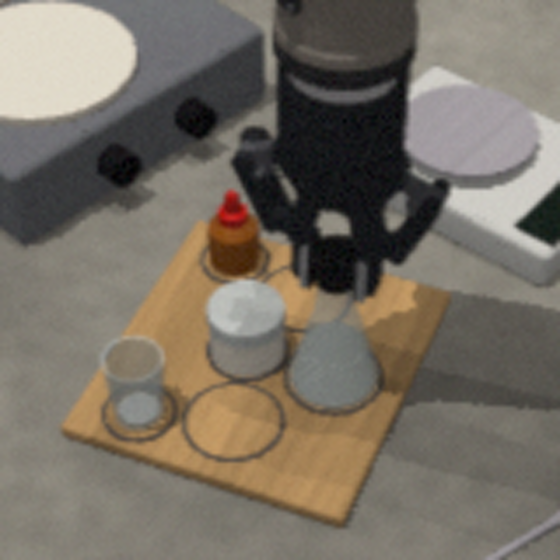

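The flask is gripped by its stopper at crop position (335,265) and stands straight.

>>> play_rows --motion '[[[0,0,-0.03],[0,0,0]],[[0,0,-0.08],[0,0,0]],[[0,0,-0.15],[0,0,0]],[[0,0,-0.23],[0,0,0]],[[0.01,0.001,-0.3],[0,0,0]],[[0.04,0.004,-0.33],[0,0,0]],[[0.1,0.009,-0.33],[0,0,0]],[[0.17,0.016,-0.33],[0,0,0]]]'

```text
t: 18.15
eef_pos: [0.4767, 0.0201, 0.2306]
tool_rot: [0.003, 0.575, 0.818, 0.0]
contact_force: [0.6, -0.1, -1.7]
gripper_width: 0.353
```

```bash
python3 -c "
from h import *
tgt(.4042,.2996,.22,20)
c=cam('side');save(c,'s12.png')"
```

```text
t 18.15 pos [0.4767 0.0201 0.2306] jaw 19.9 w 30.2 F [ 0.6 -0.1 -1.7] q [ 0.52  0.23 -0.79  1.98  0.2   1.01 -0.01]
shift [0.7189 0.0667 0.0238] mm 289 turn [ 0.0007  0.0007 -0.0004] deg 0.4
```

View pics/s12.png

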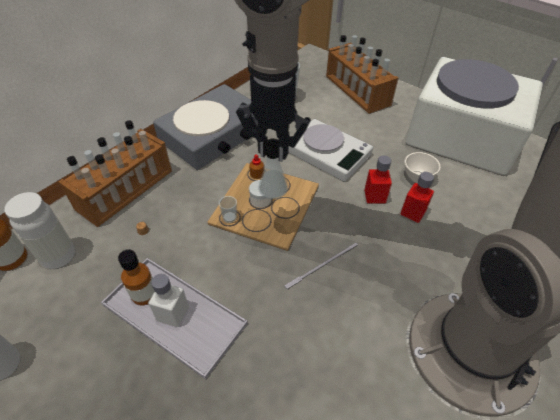

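>>> play_rows --motion '[[[0.09,0.008,0],[0,0,0]],[[0.18,0.017,0],[0,0,0]],[[0.27,0.025,0],[0,0,0]],[[0.36,0.033,0],[0,0,0]],[[0.45,0.042,0],[0,0,0]],[[0.54,0.05,0],[0,0,0]],[[0.61,0.057,0],[0,0,0]],[[0.66,0.061,0],[0,0,0]]]'

```text
t: 19.0
eef_pos: [0.4047, 0.2847, 0.2303]
tool_rot: [0.001, 0.57, 0.821, 0.001]
contact_force: [-0.8, -0.5, -2.7]
gripper_width: 0.345
```

>>> play_rows --motion '[[[0.02,0.002,0],[0,0,0]],[[0.03,0.003,0],[0,0,0]],[[0.03,0.003,0],[0,0,0]],[[0.03,0.003,0],[0,0,0]]]'

```text
t: 19.4
eef_pos: [0.402, 0.2951, 0.23]
tool_rot: [0.002, 0.571, 0.821, 0.001]
contact_force: [0.2, 0.1, -2.1]
gripper_width: 0.353
```

```bash
python3 -c "
from h import *
tgt(.4042,.2996,.0925,20)"
```

```text
t 19.4 pos [0.402  0.2951 0.23  ] jaw 20.4 w 30.1 F [ 0.2  0.1 -2.1] q [ 0.01  0.31 -0.91  1.93  0.29  1.04 -0.67]
shift [0.0091 0.0079 0.3439] mm 138 turn [0.0005 0.0003 0.001 ] deg 0.4
```

>>> play_rows --motion '[[[0.009,0.008,0.05],[0,0,0]],[[0.009,0.008,0.13],[0,0,0]],[[0.009,0.008,0.21],[0,0,0]],[[0.009,0.008,0.28],[0,0,0]],[[0.009,0.008,0.32],[0,0,0]],[[0.009,0.008,0.335],[0,0,0]],[[0.009,0.008,0.335],[0,0,0]],[[0.009,0.008,0.335],[0,0,0]]]'

```text
t: 20.2
eef_pos: [0.405, 0.3001, 0.0971]
tool_rot: [0.002, 0.571, 0.821, 0.002]
contact_force: [-0.2, 1.4, -1.6]
gripper_width: 0.351
```

```bash
python3 -c "
from h import *
tgt(.4042,.2996,.091,20)
c=cam('side');save(c,'s13.png')"
```

```text
t 20.2 pos [0.405  0.3001 0.0971] jaw 20.3 w 30.0 F [-0.2  1.4 -1.6] q [-0.12  0.5  -0.79  2.04  0.5   0.8  -0.86]
shift [-0.0004 -0.0024  0.0154] mm 6 turn [0.0008 0.0002 0.0009] deg 0.5
```

View pics/s13.png

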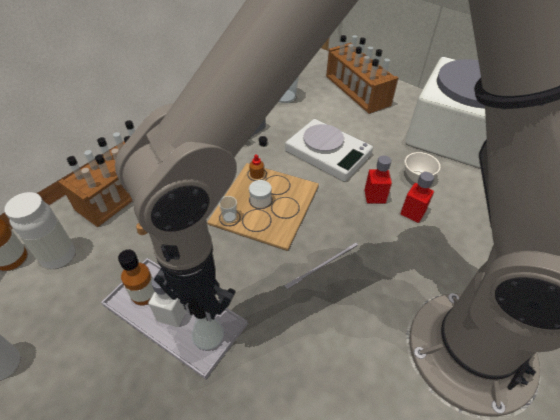

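The flask is in the tray's near end, just above the floor. I'll lower it and release.

>>> play_rows --motion '[[[0,0,0.006],[0,0,0]],[[0,0,0.012],[0,0,0]],[[0,0,0.014],[0,0,0]],[[0,0,0.014],[0,0,0]],[[0,0,0.014],[0,0,0]],[[0,0,0.014],[0,0,0]]]'

```text
t: 20.85
eef_pos: [0.4051, 0.3003, 0.0917]
tool_rot: [0.002, 0.571, 0.821, 0.002]
contact_force: [0.2, 0.8, -1.5]
gripper_width: 0.354
```

>>> play_rows --motion '[[[0,0,0],[0,0,0]],[[0,0,0],[0,0,0]],[[0,0,0],[0,0,0]],[[0,0,0],[0,0,0]],[[0,0,-0.03],[0,0,0]],[[0,0,-0.1],[0,0,0]],[[0,0,-0.2],[0,0,0]],[[0,0,-0.32],[0,0,0]]]' --fingers 48

```text
t: 21.65
eef_pos: [0.4034, 0.2997, 0.2209]
tool_rot: [0.001, 0.571, 0.821, 0.001]
contact_force: [1.6, -0.5, 0.9]
gripper_width: 0.565
```

```bash
python3 -c "
from h import *
tgt(.555,-.0272,.22,20)
c=cam('side');save(c,'s14.png')
P=pts(c)
c=cam('top');P=pts(c);save(c,'t14.png')
m=(abs(P[...,2]-.056)<.005)&(np.hypot(P[...,0]-.555,P[...,1]+.027)<.035);q=P[m][:,:2].astype(np.float32);print(q.mean(0),cv2.minEnclosingCircle(q),len(q))
"
```

```text
t 21.65 pos [0.4034 0.2997 0.2209] jaw 20.4 w 48.3 F [ 1.6 -0.5  0.9] q [ 0.    0.33 -0.91  1.93  0.31  1.03 -0.69]
shift [-0.898   0.0706  0.0035] mm 360 turn [0.0005 0.0002 0.0011] deg 0.4
[ 0.5549676  -0.02711244] ((0.5551748871803284, -0.02757309190928936), 0.027032582089304924) 530
```

View pics/s14.png

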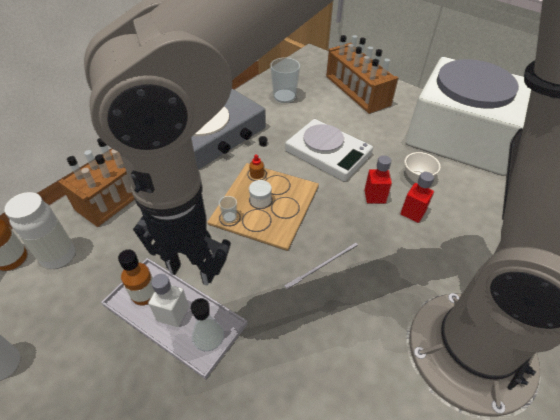

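View pics/t14.png

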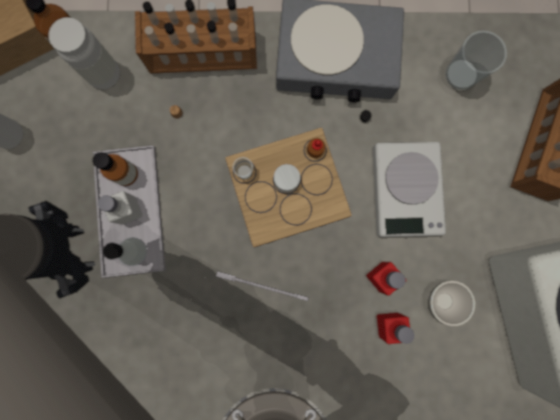

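All three vessels stand in the tray, and the jar is alone among empty rings at top-view (287,179). Going for the jar.

>>> play_rows --motion '[[[-0.1,0.008,0],[0,0,0]],[[-0.21,0.017,0],[0,0,0]],[[-0.33,0.026,0],[0,0,0]],[[-0.45,0.035,0],[0,0,0]],[[-0.57,0.045,0],[0,0,0]],[[-0.69,0.054,0],[0,0,0]],[[-0.79,0.062,0],[0,0,0]],[[-0.86,0.068,0.01],[0,0,0]]]' --fingers 72

```text
t: 22.55
eef_pos: [0.5529, -0.013, 0.2232]
tool_rot: [0.005, 0.572, 0.82, 0.007]
contact_force: [0.5, 0.6, 0.4]
gripper_width: 0.844
```

>>> play_rows --motion '[[[-0.03,0.002,0.03],[0,0,0]],[[-0.04,0.003,0.1],[0,0,0]],[[-0.04,0.003,0.18],[0,0,0]],[[-0.04,0.003,0.24],[0,0,0]],[[-0.04,0.003,0.26],[0,0,0]],[[-0.04,0.003,0.26],[0,0,0]]]'

```text
t: 23.15
eef_pos: [0.5602, -0.026, 0.1183]
tool_rot: [0.003, 0.572, 0.82, 0.007]
contact_force: [0.1, -0.2, -0.8]
gripper_width: 0.846
```

```bash
python3 -c "
from h import *
tgt(.555,-.0272,.028,18)"
```

```text
t 23.15 pos [ 0.5602 -0.026   0.1183] jaw 20.3 w 72.3 F [ 0.1 -0.2 -0.8] q [ 0.48  0.52 -0.7   1.91  0.43  0.86 -0.08]
shift [ 0.0011 -0.0167  0.2256] mm 91 turn [ 0.0024 -0.0004  0.0063] deg 2.4
```

>>> play_rows --motion '[[[0.001,-0.017,0.03],[0.002,0,0.006]],[[0.001,-0.017,0.08],[0.002,0,0.006]],[[0.001,-0.017,0.12],[0.002,0,0.006]],[[0.001,-0.017,0.13],[0.002,0,0.006]],[[0.001,-0.017,0.13],[0.002,0,0.006]]]'

```text
t: 23.65
eef_pos: [0.5544, -0.0273, 0.0663]
tool_rot: [-0.0, 0.587, 0.81, 0.002]
contact_force: [0.3, 0.3, -0.6]
gripper_width: 0.845
```

```bash
python3 -c "
from h import *
tgt(.555,-.0272,.028,18)"
```

```text
t 23.65 pos [ 0.5544 -0.0273  0.0663] jaw 18.1 w 72.2 F [ 0.3  0.3 -0.6] q [ 0.44  0.58 -0.65  1.94  0.49  0.78 -0.17]
shift [-0.0005  0.0012  0.0958] mm 38 turn [ 0.0003 -0.0004  0.0003] deg 0.2
```

>>> play_rows --motion '[[[0,0,0.03],[0,0,0]],[[0,0,0.06],[0,0,0]],[[0,0,0.085],[0,0,0]],[[0,0,0.096],[0,0,0]],[[0,0,0.096],[0,0,0]],[[0,0,0.096],[0,0,0]]]'

```text
t: 24.25
eef_pos: [0.5546, -0.027, 0.0279]
tool_rot: [-0.0, 0.587, 0.81, 0.002]
contact_force: [0.3, -0.4, 1.2]
gripper_width: 0.839
```

```bash
python3 -c "
from h import *
tgt(.555,-.0272,.028,18)
c=cam('side');cv2.imwrite('pics/s15.png',cv2.resize(np.ascontiguousarray(c['pixels'][100:260,190:350,::-1]),None,fx=3.5,fy=3.5,interpolation=cv2.INTER_CUBIC))"
```

```text
t 24.25 pos [ 0.5546 -0.027   0.0279] jaw 18.1 w 71.6 F [ 0.3 -0.4  1.2] q [ 0.41  0.64 -0.61  1.96  0.54  0.71 -0.21]
shift [-0.0007  0.0008 -0.0002] mm 0 turn [ 0.0004 -0.0004  0.0004] deg 0.2
```

View pics/s15.png

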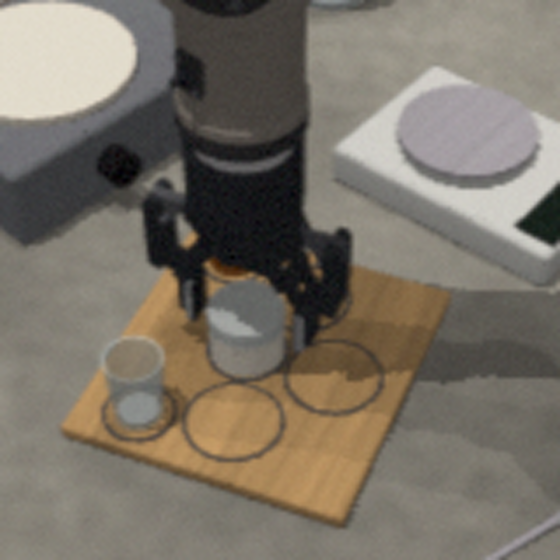

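>>> play_rows --motion '[[[0,0,0],[0,0,0]],[[0,0,0],[0,0,0]],[[0,0,0],[0,0,0]],[[0,0,0],[0,0,0]],[[0,0,0],[0,0,0]],[[0,0,0],[0,0,0]]]' --fingers 35 --grip_force 50

```text
t: 24.9
eef_pos: [0.5554, -0.027, 0.0291]
tool_rot: [0.0, 0.587, 0.81, 0.002]
contact_force: [-0.9, 0.7, 5.4]
gripper_width: 0.608
```

```bash
python3 -c "
from h import *
tgt(.5556,-.288,.16,18)"
```

```text
t 24.9 pos [ 0.5554 -0.027   0.0291] jaw 18.1 w 52.0 F [-0.9  0.7  5.4] q [ 0.41  0.64 -0.61  1.96  0.54  0.71 -0.21]
shift [-0.6198 -0.2011 -0.3292] mm 292 turn [ 0.0006 -0.0003  0.0003] deg 0.3
```

>>> play_rows --motion '[[[0,0,-0.04],[0,0,0]],[[0,0,-0.1],[0,0,0]],[[0,0,-0.18],[0,0,0]],[[0,0,-0.26],[0,0,0]],[[-0.03,-0.01,-0.32],[0,0,0]],[[-0.09,-0.03,-0.329],[0,0,0]],[[-0.16,-0.052,-0.329],[0,0,0]],[[-0.24,-0.078,-0.329],[0,0,0]]]'

```text
t: 25.7
eef_pos: [0.5554, -0.1285, 0.1622]
tool_rot: [0.001, 0.586, 0.81, 0.003]
contact_force: [0.0, -0.2, -1.6]
gripper_width: 0.605
```

>>> play_rows --motion '[[[-0.08,-0.026,0],[0,0,0]],[[-0.16,-0.052,0],[0,0,0]],[[-0.24,-0.078,0],[0,0,0]],[[-0.3,-0.097,0],[0,0,0]],[[-0.34,-0.11,0],[0,0,0]],[[-0.36,-0.117,0],[0,0,0]],[[-0.36,-0.117,0],[0,0,0]],[[-0.36,-0.117,0],[0,0,0]]]'

```text
t: 26.5
eef_pos: [0.5563, -0.2781, 0.162]
tool_rot: [0.001, 0.585, 0.811, 0.003]
contact_force: [-0.2, -0.7, -2.1]
gripper_width: 0.614
```

```bash
python3 -c "
from h import *
tgt(.5556,-.288,.066,18)
c=cam('side');save(c,'s16.png')"
```

```text
t 26.5 pos [ 0.5563 -0.2781  0.162 ] jaw 18.3 w 52.4 F [-0.2 -0.7 -2.1] q [ 0.85  0.54 -0.66  1.72  0.38  1.    0.37]
shift [-0.0235 -0.0108  0.2399] mm 97 turn [ 0.001  -0.0003  0.0009] deg 0.5
```

View pics/s16.png

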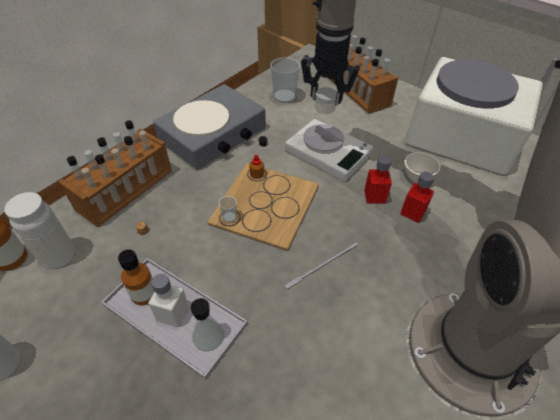

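The jar hangs at (325,98), above and behind the pan in this view.

>>> play_rows --motion '[[[-0.023,-0.011,0.04],[0.001,0,0.001]],[[-0.023,-0.011,0.09],[0.001,0,0.001]],[[-0.023,-0.011,0.14],[0.001,0,0.001]],[[-0.023,-0.011,0.18],[0.001,0,0.001]],[[-0.023,-0.011,0.205],[0.001,0,0.001]],[[-0.023,-0.011,0.215],[0.001,0,0.001]],[[-0.023,-0.011,0.215],[0.001,0,0.001]]]'

```text
t: 27.25
eef_pos: [0.5555, -0.2874, 0.0755]
tool_rot: [-0.001, 0.588, 0.809, 0.0]
contact_force: [0.5, -0.1, -1.5]
gripper_width: 0.609
```

```bash
python3 -c "
from h import *
tgt(.5556,-.288,.0655,18)
"
```

```text
t 27.25 pos [ 0.5555 -0.2874  0.0755] jaw 18.0 w 52.0 F [ 0.5 -0.1 -1.5] q [ 0.81  0.65 -0.6   1.77  0.46  0.87  0.32]
shift [-0.0015 -0.0002  0.0251] mm 10 turn [-0.0001 -0.0004  0.0001] deg 0.1
```

>>> play_rows --motion '[[[-0.001,0,0.01],[0,0,0]],[[-0.001,0,0.019],[0,0,0]],[[-0.001,0,0.023],[0,0,0]],[[-0.001,0,0.025],[0,0,0]],[[-0.001,0,0.025],[0,0,0]],[[-0.001,0,0.025],[0,0,0]]]'

```text
t: 27.85
eef_pos: [0.5557, -0.2878, 0.0657]
tool_rot: [-0.001, 0.588, 0.809, 0.0]
contact_force: [0.5, 0.4, -1.3]
gripper_width: 0.614
```

>>> play_rows --motion '[[[0,0,0],[0,0,0]],[[0,0,0],[0,0,0]],[[0,0,0],[0,0,0]],[[0,0,0],[0,0,0]],[[0,0,-0.03],[0,0,0]],[[0,0,-0.1],[0,0,0]],[[0,0,-0.2],[0,0,0]],[[0,0,-0.3],[0,0,0]]]' --fingers 72

```text
t: 28.65
eef_pos: [0.5556, -0.2878, 0.1876]
tool_rot: [-0.001, 0.587, 0.809, 0.001]
contact_force: [0.3, -0.8, -0.4]
gripper_width: 0.847
```

```bash
python3 -c "
from h import *
tgt(.405,.3001,.22,20)
c=cam('side');save(c,'s17.png')"
```

```text
t 28.65 pos [ 0.5556 -0.2878  0.1876] jaw 18.1 w 72.3 F [ 0.3 -0.8 -0.4] q [ 0.86  0.52 -0.67  1.69  0.36  1.06  0.4 ]
shift [ 1.5142  0.0973 -0.0767] mm 608 turn [-0.0001 -0.0005 -0.0054] deg 2.0
```

View pics/s17.png

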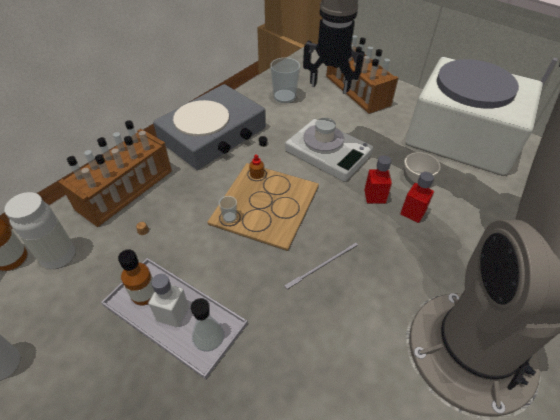

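The jar stands on the pan at (325,130). I'll measure the jar and the three vessels before fetching them.

```bash
cat >> h.py <<'E'
def topc(P,x,y,h,r,tol=.005):
    m=(abs(P[...,2]-h)<tol)&(np.hypot(P[...,0]-x,P[...,1]-y)<r)
    q=P[m][:,:2].astype(np.float32)
    if len(q)<5: return None
    c,rr=cv2.minEnclosingCircle(q); return np.round(c,4),round(rr,4),len(q)
E
python3 -c "
from h import *
P=pts(cam('top'))
print('jar',topc(P,.555,-.288,.092,.04))
print('rb',topc(P,.571,.319,.142,.03))
print('sq',topc(P,.4917,.31,.130,.03))
print('fl',topc(P,.405,.300,.124,.03))"
```

```text
jar (array([ 0.5538, -0.2885]), 0.0274, 575)
rb (array([0.5712, 0.3188]), 0.0159, 235)
sq (array([0.4924, 0.311 ]), 0.0155, 222)
fl (array([0.404 , 0.2999]), 0.0165, 248)
```

>>> play_rows --motion '[[[0.1,0.006,-0.02],[0,0,0]],[[0.21,0.013,-0.05],[0,0,0]],[[0.33,0.021,-0.077],[0,0,0]],[[0.45,0.029,-0.077],[0,0,-0.001]],[[0.57,0.037,-0.077],[0,0,-0.002]],[[0.69,0.044,-0.077],[0,0,-0.003]],[[0.8,0.051,-0.077],[0,0,-0.004]],[[0.9,0.058,-0.077],[0,0,-0.005]]]' --fingers 48 --grip_force 60

```text
t: 29.55
eef_pos: [0.4689, 0.063, 0.2225]
tool_rot: [0.005, 0.574, 0.819, 0.002]
contact_force: [0.2, 0.3, 0.1]
gripper_width: 0.563
```

```bash
python3 -c "
from h import *
tgt(.405,.3001,.22,20)"
```

```text
t 29.55 pos [0.4689 0.063  0.2225] jaw 19.9 w 48.1 F [0.2 0.3 0.1] q [ 0.5   0.25 -0.88  1.99  0.24  0.99 -0.14]
shift [0.6119 0.0516 0.0031] mm 246 turn [ 0.0013  0.001  -0.0002] deg 0.6
```

>>> play_rows --motion '[[[0.1,0.008,0],[0.001,0.001,0]],[[0.21,0.018,0],[0.001,0.001,0]],[[0.32,0.027,0],[0.001,0.001,0]],[[0.42,0.035,0],[0.001,0.001,0]],[[0.51,0.043,0],[0.001,0.001,0]],[[0.57,0.048,0],[0.001,0.001,0]],[[0.6,0.05,0],[0.001,0.001,0]],[[0.61,0.051,0],[0.001,0.001,0]]]'

```text
t: 30.35
eef_pos: [0.4045, 0.3003, 0.2214]
tool_rot: [0.0, 0.573, 0.819, 0.001]
contact_force: [-0.2, -0.7, -0.1]
gripper_width: 0.562
```

>>> play_rows --motion '[[[0,0,0.03],[0,0,0]],[[0,0,0.07],[0,0,0]],[[0,0,0.11],[0,0,0]],[[0,0,0.14],[0,0,0]],[[0,0,0.15],[0,0,0]],[[0,0,0.15],[0,0,0]],[[0,0,0.15],[0,0,0]]]'

```text
t: 31.05
eef_pos: [0.4047, 0.3006, 0.1617]
tool_rot: [0.0, 0.573, 0.819, 0.001]
contact_force: [-0.0, -0.1, 0.4]
gripper_width: 0.564
```

```bash
python3 -c "
from h import *
tgt(.404,.2999,.0885,20)"
```

```text
t 31.05 pos [0.4047 0.3006 0.1617] jaw 20.0 w 48.2 F [-0.  -0.1  0.4] q [-0.03  0.42 -0.9   1.98  0.41  0.93 -0.79]
shift [-0.001  -0.0027  0.1829] mm 73 turn [ 0.0003 -0.0001  0.0001] deg 0.1
```

>>> play_rows --motion '[[[-0.001,-0.003,0.05],[0,0,0]],[[-0.001,-0.003,0.1],[0,0,0]],[[-0.001,-0.003,0.15],[0,0,0]],[[-0.001,-0.003,0.175],[0,0,0]],[[-0.001,-0.003,0.182],[0,0,0]],[[-0.001,-0.003,0.182],[0,0,0]],[[-0.001,-0.003,0.182],[0,0,0]]]'

```text
t: 31.75
eef_pos: [0.4044, 0.3005, 0.0898]
tool_rot: [0.001, 0.573, 0.819, 0.002]
contact_force: [-0.5, -0.5, -0.8]
gripper_width: 0.564
```

```bash
python3 -c "
from h import *
tgt(.404,.2999,.0885,20)
c=cam('side');cv2.imwrite('pics/s18.png',cv2.resize(np.ascontiguousarray(c['pixels'][220:390,90:270,::-1]),None,fx=3.5,fy=3.5,interpolation=cv2.INTER_CUBIC))"
```

```text
t 31.75 pos [0.4044 0.3005 0.0898] jaw 20.0 w 48.1 F [-0.5 -0.5 -0.8] q [-0.11  0.52 -0.82  2.04  0.53  0.8  -0.89]
shift [-0.001  -0.0014  0.0031] mm 1 turn [ 0.0006 -0.0002  0.0001] deg 0.2
```

View pics/s18.png

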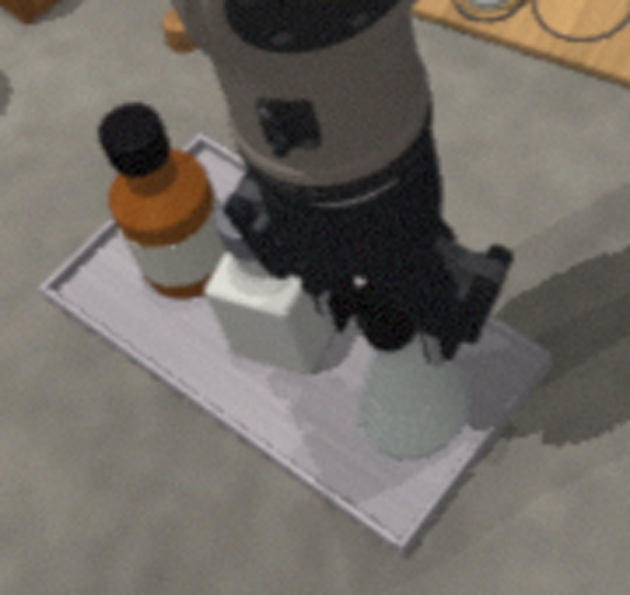

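The fingers straddle the flask's stopper, clear of the square bottle.

>>> play_rows --motion '[[[-0.001,-0.001,0.001],[0,0,0]],[[-0.001,-0.001,0.001],[0,0,0]],[[-0.001,-0.001,0.001],[0,0,0]],[[-0.001,-0.001,0.001],[0,0,0]],[[-0.001,-0.001,0.001],[0,0,0]],[[-0.001,-0.001,0.001],[0,0,0]]]' --fingers 15

```text
t: 32.4
eef_pos: [0.4049, 0.3004, 0.0903]
tool_rot: [0.001, 0.573, 0.819, 0.003]
contact_force: [-0.4, -1.0, 6.5]
gripper_width: 0.349
```

>>> play_rows --motion '[[[0,0,-0.03],[0,0,0]],[[0,0,-0.08],[0,0,0]],[[0,0,-0.15],[0,0,0]],[[0,0,-0.23],[0,0,0]],[[0,0,-0.3],[0,0,0]],[[0,0,-0.34],[0,0,0]],[[0,0,-0.345],[0,0,0]]]'

```text
t: 33.1
eef_pos: [0.4049, 0.3006, 0.2302]
tool_rot: [0.002, 0.574, 0.819, 0.004]
contact_force: [0.2, 0.7, -1.3]
gripper_width: 0.353
```

```bash
python3 -c "
from h import *
tgt(.494,-.0469,.22,20)"
```

```text
t 33.1 pos [0.4049 0.3006 0.2302] jaw 20.0 w 30.1 F [ 0.2  0.7 -1.3] q [ 0.04  0.33 -0.96  1.92  0.31  1.04 -0.7 ]
shift [-0.8926 -0.0879  0.0232] mm 359 turn [ 0.0014 -0.0003  0.    ] deg 0.5
```

>>> play_rows --motion '[[[-0.04,-0.004,0],[0,0,0]],[[-0.12,-0.012,0],[0,0,0]],[[-0.21,-0.021,0],[0,0,0]],[[-0.3,-0.03,0],[0,0,0]],[[-0.39,-0.039,0],[0,0,0]],[[-0.48,-0.048,0],[0,0,0]],[[-0.57,-0.056,0],[0,0,0]],[[-0.65,-0.064,0],[0,0,0]]]'

```text
t: 33.9
eef_pos: [0.469, 0.0452, 0.2281]
tool_rot: [0.001, 0.574, 0.819, 0.003]
contact_force: [-0.6, -0.0, -1.8]
gripper_width: 0.352
```

```bash
python3 -c "
from h import *
tgt(.494,-.0466,.2,20)"
```

```text
t 33.9 pos [0.469  0.0452 0.2281] jaw 19.9 w 30.0 F [-0.6 -0.  -1.8] q [ 0.55  0.24 -0.88  1.99  0.22  1.   -0.08]
shift [-0.2372 -0.02    0.0697] mm 99 turn [ 0.001  -0.0003 -0.0002] deg 0.4
```

>>> play_rows --motion '[[[-0.08,-0.007,0],[0.001,0,0]],[[-0.15,-0.013,0.01],[0.001,0,0]],[[-0.2,-0.017,0.03],[0.001,0,0]],[[-0.225,-0.019,0.05],[0.001,0,0]],[[-0.235,-0.02,0.07],[0.001,0,0]],[[-0.237,-0.02,0.07],[0.001,0,0]],[[-0.237,-0.02,0.07],[0.001,0,0]],[[-0.237,-0.02,0.07],[0.001,0,0]]]'

```text
t: 34.7
eef_pos: [0.4941, -0.0452, 0.2002]
tool_rot: [-0.001, 0.573, 0.819, 0.001]
contact_force: [-0.5, -0.1, -2.6]
gripper_width: 0.354
```

```bash
python3 -c "
from h import *
tgt(.494,-.0466,.0985,20)"
```

```text
t 34.7 pos [ 0.4941 -0.0452  0.2002] jaw 20.1 w 30.2 F [-0.5 -0.1 -2.6] q [ 0.65  0.32 -0.81  1.97  0.28  0.97  0.06]
shift [-0.0037 -0.0015  0.2543] mm 102 turn [ 0.0001 -0.0003  0.0002] deg 0.1
```

>>> play_rows --motion '[[[-0.003,-0.001,0.05],[0,0,0]],[[-0.003,-0.001,0.11],[0,0,0]],[[-0.003,-0.001,0.17],[0,0,0]],[[-0.003,-0.001,0.215],[0,0,0]],[[-0.003,-0.001,0.235],[0,0,0]],[[-0.003,-0.001,0.24],[0,0,0]],[[-0.003,-0.001,0.24],[0,0,0]],[[-0.003,-0.001,0.24],[0,0,0]]]'

```text
t: 35.5
eef_pos: [0.4949, -0.0461, 0.1052]
tool_rot: [0.0, 0.573, 0.82, 0.001]
contact_force: [-0.0, 0.1, -1.7]
gripper_width: 0.352
```

```bash
python3 -c "
from h import *
tgt(.494,-.0466,.0985,20)
c=cam('side');cv2.imwrite('pics/s19.png',cv2.resize(np.ascontiguousarray(c['pixels'][100:260,190:350,::-1]),None,fx=3.5,fy=3.5,interpolation=cv2.INTER_CUBIC))"
```

```text
t 35.5 pos [ 0.4949 -0.0461  0.1052] jaw 20.1 w 30.1 F [-0.   0.1 -1.7] q [ 0.57  0.45 -0.73  2.05  0.42  0.79 -0.07]
shift [-0.0003 -0.0027  0.0168] mm 7 turn [ 0.0004 -0.0002  0.0002] deg 0.2
```

View pics/s19.png

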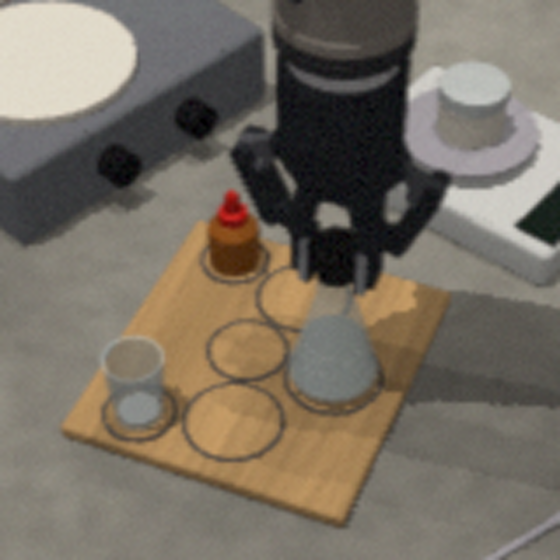

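The flask is just above its ring (crop (335,370)), so I'll lower it the last 6 to 7 mm and release.

>>> play_rows --motion '[[[0,-0.003,0.007],[0,0,0]],[[0,-0.003,0.013],[0,0,0]],[[0,-0.003,0.016],[0,0,0]],[[0,-0.003,0.016],[0,0,0]],[[0,-0.003,0.016],[0,0,0]],[[0,-0.003,0.016],[0,0,0]]]'

```text
t: 36.15
eef_pos: [0.4938, -0.0466, 0.0988]
tool_rot: [0.0, 0.573, 0.819, 0.001]
contact_force: [0.4, -0.0, -3.0]
gripper_width: 0.349
```

>>> play_rows --motion '[[[0,0,0],[0,0,0]],[[0,0,0],[0,0,0]],[[0,0,0],[0,0,0]],[[0,0,0],[0,0,0]],[[0,0,-0.03],[0,0,0]],[[0,0,-0.1],[0,0,0]],[[0,0,-0.2],[0,0,0]],[[0,0,-0.32],[0,0,0]]]' --fingers 48

```text
t: 36.95
eef_pos: [0.4925, -0.0465, 0.228]
tool_rot: [-0.001, 0.573, 0.82, 0.001]
contact_force: [1.3, -0.4, 0.9]
gripper_width: 0.56
```

```bash
python3 -c "
from h import *
tgt(.4924,.311,.22,20)
c=cam('side');save(c,'s20.png')"
```

```text
t 36.95 pos [ 0.4925 -0.0465  0.228 ] jaw 20.1 w 47.8 F [ 1.3 -0.4  0.9] q [ 0.68  0.28 -0.83  1.94  0.24  1.02  0.1 ]
shift [0.8394 0.3069 0.0227] mm 358 turn [ 0.0001 -0.0005  0.0003] deg 0.2
```

View pics/s20.png

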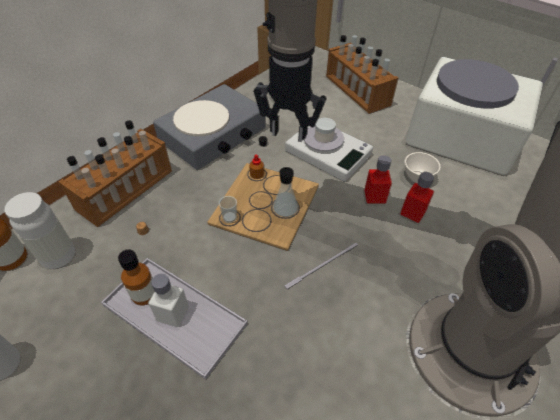

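The flask stands on the front ring at (286,195). Next is the square bottle.

>>> play_rows --motion '[[[0.1,0.037,0],[0,0,0]],[[0.21,0.077,0],[0,0,0]],[[0.32,0.117,0],[0,0,0]],[[0.43,0.157,0],[0,0,0]],[[0.54,0.197,0],[0,0,0]],[[0.65,0.238,0],[0,0,0]],[[0.74,0.27,0],[0,0,0]],[[0.8,0.293,0.01],[0,0,0]]]'

```text
t: 37.8
eef_pos: [0.4963, 0.2991, 0.2342]
tool_rot: [0.004, 0.571, 0.821, 0.005]
contact_force: [0.2, -0.3, 0.8]
gripper_width: 0.567
```

>>> play_rows --motion '[[[0.02,0.007,0.01],[0,0,0]],[[0.02,0.007,0.05],[0,0,0]],[[0.02,0.007,0.1],[0,0,0]],[[0.02,0.007,0.13],[0,0,0]],[[0.02,0.007,0.13],[0,0,0]],[[0.02,0.007,0.13],[0,0,0]]]'

```text
t: 38.4
eef_pos: [0.4972, 0.3068, 0.1822]
tool_rot: [0.004, 0.572, 0.82, 0.005]
contact_force: [0.4, 0.1, 1.2]
gripper_width: 0.563
```

```bash
python3 -c "
from h import *
tgt(.4924,.311,.0965,20.5)"
```

```text
t 38.4 pos [0.4972 0.3068 0.1822] jaw 20.3 w 48.1 F [0.4 0.1 1.2] q [-0.02  0.51 -0.85  1.79  0.45  1.03 -0.69]
shift [ 0.0144 -0.0103  0.2142] mm 86 turn [ 0.0021  0.0002 -0.0007] deg 0.8
```

>>> play_rows --motion '[[[0.008,-0.006,0],[0.002,0,-0.001]],[[0.014,-0.01,0.01],[0.002,0,-0.001]],[[0.014,-0.01,0.04],[0.002,0,-0.001]],[[0.014,-0.01,0.09],[0.002,0,-0.001]],[[0.014,-0.01,0.14],[0.002,0,-0.001]],[[0.014,-0.01,0.18],[0.002,0,-0.001]],[[0.014,-0.01,0.205],[0.002,0,-0.001]],[[0.014,-0.01,0.214],[0.002,0,-0.001]]]'

```text
t: 39.2
eef_pos: [0.492, 0.3106, 0.0953]
tool_rot: [0.0, 0.569, 0.822, -0.001]
contact_force: [0.2, 0.5, 0.2]
gripper_width: 0.562
```

```bash
python3 -c "
from h import *
tgt(.4924,.311,.0965,20.5)"
```

```text
t 39.2 pos [0.492  0.3106 0.0953] jaw 20.6 w 48.0 F [0.2 0.5 0.2] q [-0.09  0.62 -0.78  1.85  0.55  0.9  -0.77]
shift [ 0.0006  0.0013 -0.0031] mm 1 turn [-0.0002  0.0003  0.0004] deg 0.2
```

>>> play_rows --motion '[[[0,0,-0.003],[0,0,0]],[[0,0,-0.003],[0,0,0]],[[0,0,-0.003],[0,0,0]],[[0,0,-0.003],[0,0,0]],[[0,0,-0.003],[0,0,0]],[[0,0,-0.003],[0,0,0]],[[0,0,-0.003],[0,0,0]]]' --fingers 15

```text
t: 39.9
eef_pos: [0.4921, 0.3106, 0.0967]
tool_rot: [0.0, 0.569, 0.822, -0.001]
contact_force: [-1.4, 0.2, 1.1]
gripper_width: 0.343
```

>>> play_rows --motion '[[[0,0,-0.03],[0,0,0]],[[0,0,-0.08],[0,0,0]],[[0,0,-0.15],[0,0,0]],[[0,0,-0.23],[0,0,0]],[[0,0,-0.31],[0,0,0]],[[0,0,-0.38],[0,0,0]],[[0,0,-0.42],[0,0,0]],[[0,0,-0.42],[0,0,0]]]'

```text
t: 40.7
eef_pos: [0.4929, 0.312, 0.2672]
tool_rot: [0.001, 0.569, 0.822, 0.001]
contact_force: [0.0, -0.3, -2.0]
gripper_width: 0.344
```

```bash
python3 -c "
from h import *
tgt(.5581,-.0924,.26,20)"
```

```text
t 40.7 pos [0.4929 0.312  0.2672] jaw 20.6 w 29.4 F [ 0.  -0.3 -2. ] q [ 0.01  0.43 -0.9   1.7   0.36  1.19 -0.62]
shift [-1.0036 -0.2038  0.0185] mm 410 turn [0.0005 0.0002 0.0018] deg 0.7
```

>>> play_rows --motion '[[[-0.04,-0.008,0],[0,0,0]],[[-0.12,-0.024,0],[0,0,0]],[[-0.21,-0.043,0],[0,0,0]],[[-0.3,-0.061,0],[0,0,0]],[[-0.39,-0.079,0],[0,0,0]],[[-0.48,-0.098,0],[0,0,0]],[[-0.57,-0.116,0],[0,0,0]],[[-0.66,-0.134,0],[0,0,0]]]'

```text
t: 41.5
eef_pos: [0.5348, 0.0441, 0.2656]
tool_rot: [0.0, 0.569, 0.822, 0.0]
contact_force: [1.2, -0.1, -2.3]
gripper_width: 0.348
```

```bash
python3 -c "
from h import *
tgt(.5581,-.0924,.25,20.4)"
```

```text
t 41.5 pos [0.5348 0.0441 0.2656] jaw 20.6 w 29.7 F [ 1.2 -0.1 -2.3] q [ 0.51  0.33 -0.87  1.8   0.28  1.14 -0.09]
shift [-0.3399 -0.0659  0.0392] mm 139 turn [0.0001 0.0001 0.0006] deg 0.2
```

>>> play_rows --motion '[[[-0.09,-0.017,0],[0,0,0]],[[-0.17,-0.033,0],[0,0,0]],[[-0.24,-0.046,0],[0,0,0]],[[-0.29,-0.056,0.01],[0,0,0]],[[-0.32,-0.062,0.03],[0,0,0]],[[-0.335,-0.065,0.04],[0,0,0]],[[-0.34,-0.066,0.04],[0,0,0]],[[-0.34,-0.066,0.04],[0,0,0]]]'

```text
t: 42.3
eef_pos: [0.5579, -0.0914, 0.2494]
tool_rot: [-0.0, 0.568, 0.823, 0.0]
contact_force: [-0.5, 0.1, -2.4]
gripper_width: 0.339
```

```bash
python3 -c "
from h import *
tgt(.5581,-.0924,.106,20.4)"
```

```text
t 42.3 pos [ 0.5579 -0.0914  0.2494] jaw 20.7 w 29.0 F [-0.5  0.1 -2.4] q [ 0.69  0.39 -0.81  1.76  0.31  1.12  0.14]
shift [-0.0028 -0.0006  0.3584] mm 143 turn [ 0.0001 -0.0001  0.0009] deg 0.3
```

>>> play_rows --motion '[[[-0.002,-0.001,0.05],[0,0,0.001]],[[-0.002,-0.001,0.12],[0,0,0.001]],[[-0.002,-0.001,0.19],[0,0,0.001]],[[-0.002,-0.001,0.26],[0,0,0.001]],[[-0.002,-0.001,0.31],[0,0,0.001]],[[-0.002,-0.001,0.335],[0,0,0.001]],[[-0.002,-0.001,0.34],[0,0,0.001]],[[-0.002,-0.001,0.34],[0,0,0.001]]]'

```text
t: 43.1
eef_pos: [0.5584, -0.0915, 0.1141]
tool_rot: [0.0, 0.571, 0.821, 0.001]
contact_force: [-0.3, -0.7, -2.0]
gripper_width: 0.345
```

```bash
python3 -c "
from h import *
tgt(.5581,-.0924,.105,20.4)
c=cam('side');cv2.imwrite('pics/s21.png',cv2.resize(np.ascontiguousarray(c['pixels'][100:260,190:350,::-1]),None,fx=3.5,fy=3.5,interpolation=cv2.INTER_CUBIC))"
```

```text
t 43.1 pos [ 0.5584 -0.0915  0.1141] jaw 20.4 w 29.5 F [-0.3 -0.7 -2. ] q [ 0.61  0.54 -0.72  1.89  0.46  0.88  0.01]
shift [-0.0017 -0.0016  0.0228] mm 9 turn [ 0.0002 -0.     -0.    ] deg 0.1
```

View pics/s21.png

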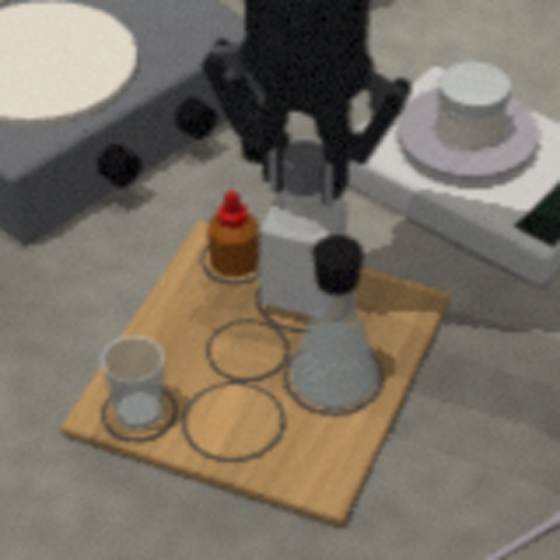

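The square bottle is over its ring, with the flask and dropper clear of it. Lowering and releasing.

>>> play_rows --motion '[[[-0.001,-0.001,0.01],[0,0,0]],[[-0.001,-0.001,0.017],[0,0,0]],[[-0.001,-0.001,0.021],[0,0,0]],[[-0.001,-0.001,0.021],[0,0,0]],[[-0.001,-0.001,0.021],[0,0,0]],[[-0.001,-0.001,0.021],[0,0,0]]]'

```text
t: 43.75
eef_pos: [0.5586, -0.0922, 0.1062]
tool_rot: [0.001, 0.571, 0.821, 0.001]
contact_force: [0.9, -0.4, -2.1]
gripper_width: 0.346
```

>>> play_rows --motion '[[[0,0,0],[0,0,0]],[[0,0,0],[0,0,0]],[[0,0,0],[0,0,0]],[[0,0,0],[0,0,0]],[[0,0,-0.03],[0,0,0]],[[0,0,-0.1],[0,0,0]],[[0,0,-0.2],[0,0,0]],[[0,0,-0.32],[0,0,0]]]' --fingers 48

```text
t: 44.55
eef_pos: [0.5573, -0.0921, 0.2353]
tool_rot: [-0.0, 0.571, 0.821, 0.001]
contact_force: [0.1, -0.3, -0.1]
gripper_width: 0.563
```

```bash
python3 -c "
from h import *
tgt(.5712,.3188,.23,-20)
c=cam('side');save(c,'s22.png')"
```

```text
t 44.55 pos [ 0.5573 -0.0921  0.2353] jaw 20.4 w 48.1 F [ 0.1 -0.3 -0.1] q [ 0.68  0.4  -0.8   1.78  0.32  1.1   0.13]
shift [0.9506 0.3908 0.0146] mm 411 turn [-0.     -0.0002  0.1123] deg 40.4
```

View pics/s22.png

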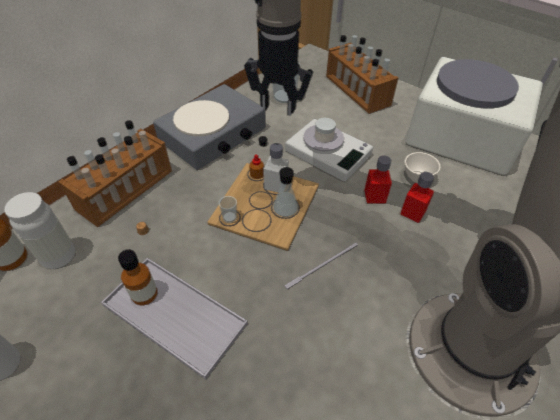

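The square bottle is back on its ring at (277,175). Last is the round bottle.

>>> play_rows --motion '[[[0.1,0.041,0],[0,0,0.015]],[[0.21,0.086,0],[0,0,0.03]],[[0.32,0.132,0],[0,0,0.045]],[[0.43,0.177,0],[0,0,0.06]],[[0.54,0.222,0],[0,0,0.075]],[[0.65,0.267,0],[0,0,0.09]],[[0.76,0.312,0],[0,0,0.105]],[[0.86,0.354,0],[0,0,0.112]]]'

```text
t: 45.4
eef_pos: [0.5743, 0.2832, 0.2452]
tool_rot: [0.004, 0.819, 0.573, 0.006]
contact_force: [0.4, -0.3, 0.4]
gripper_width: 0.562
```

```bash
python3 -c "
from h import *
tgt(.5712,.3188,.19,-20)"
```

```text
t 45.4 pos [0.5743 0.2832 0.2452] jaw -20.0 w 48.0 F [ 0.4 -0.3  0.4] q [-0.05  0.49 -0.71  1.6   0.35  1.16 -1.19]
shift [ 0.0804 -0.0395  0.138 ] mm 66 turn [ 0.002  -0.0008 -0.0001] deg 0.8
```

>>> play_rows --motion '[[[0.05,-0.025,0.01],[0.002,-0.001,0]],[[0.075,-0.037,0.04],[0.002,-0.001,0]],[[0.08,-0.039,0.09],[0.002,-0.001,0]],[[0.08,-0.039,0.13],[0.002,-0.001,0]],[[0.08,-0.039,0.138],[0.002,-0.001,0]],[[0.08,-0.039,0.138],[0.002,-0.001,0]],[[0.08,-0.039,0.138],[0.002,-0.001,0]]]'

```text
t: 46.1
eef_pos: [0.572, 0.318, 0.1907]
tool_rot: [0.001, 0.82, 0.573, -0.0]
contact_force: [-0.6, 0.9, 0.2]
gripper_width: 0.564
```

```bash
python3 -c "
from h import *
tgt(.5712,.3188,.1085,-20)"
```

```text
t 46.1 pos [0.572  0.318  0.1907] jaw -20.1 w 48.2 F [-0.6  0.9  0.2] q [-0.13  0.57 -0.68  1.61  0.4   1.1  -1.27]
shift [ 0.0015 -0.0028  0.2055] mm 82 turn [ 0.0002  0.0001 -0.0002] deg 0.1
```

>>> play_rows --motion '[[[0.001,-0.003,0.04],[0,0,0]],[[0.001,-0.003,0.09],[0,0,0]],[[0.001,-0.003,0.14],[0,0,0]],[[0.001,-0.003,0.18],[0,0,0]],[[0.001,-0.003,0.2],[0,0,0]],[[0.001,-0.003,0.205],[0,0,0]],[[0.001,-0.003,0.205],[0,0,0]]]'

```text
t: 46.8
eef_pos: [0.5712, 0.3189, 0.1089]
tool_rot: [0.001, 0.82, 0.573, 0.0]
contact_force: [-0.7, 0.3, 0.4]
gripper_width: 0.568
```

>>> play_rows --motion '[[[0,0,0],[0,0,0]],[[0,0,0],[0,0,0]],[[0,0,0],[0,0,0]],[[0,0,0],[0,0,0]],[[0,0,0],[0,0,0]],[[0,0,0],[0,0,0]]]' --fingers 15

```text
t: 47.4
eef_pos: [0.572, 0.3197, 0.1102]
tool_rot: [0.001, 0.82, 0.573, 0.001]
contact_force: [1.3, 0.3, 6.3]
gripper_width: 0.354
```

```bash
python3 -c "
from h import *
tgt(.5712,.3188,.1085,-20)"
```

```text
t 47.4 pos [0.572  0.3197 0.1102] jaw -20.1 w 30.2 F [1.3 0.3 6.3] q [-0.16  0.66 -0.64  1.67  0.46  0.97 -1.32]
shift [-0.0028 -0.0011  0.0042] mm 2 turn [ 0.0004 -0.0003 -0.0002] deg 0.2
```

>>> play_rows --motion '[[[0,0,-0.03],[0,0,0]],[[0,0,-0.08],[0,0,0]],[[0,0,-0.15],[0,0,0]],[[0,0,-0.23],[0,0,0]],[[0,0,-0.3],[0,0,0]],[[0,0,-0.34],[0,0,0]],[[0,0,-0.35],[0,0,0]]]'

```text
t: 48.1
eef_pos: [0.572, 0.32, 0.2521]
tool_rot: [0.001, 0.82, 0.573, 0.003]
contact_force: [0.5, 0.1, -2.9]
gripper_width: 0.357
```

```bash
python3 -c "
from h import *
tgt(.5203,.0283,.25,-20)"
```

```text
t 48.1 pos [0.572  0.32   0.2521] jaw -20.1 w 30.5 F [ 0.5  0.1 -2.9] q [-0.11  0.52 -0.71  1.55  0.35  1.2  -1.24]
shift [-0.7293  0.1291  0.0033] mm 296 turn [ 0.0007 -0.0006 -0.0003] deg 0.3
```

>>> play_rows --motion '[[[-0.04,0.007,0],[0,0,0]],[[-0.12,0.021,0],[0,0,0]],[[-0.21,0.037,0],[0,0,0]],[[-0.3,0.053,0],[0,0,0]],[[-0.39,0.069,0],[0,0,0]],[[-0.47,0.083,0],[0,0,0]],[[-0.54,0.096,0],[0,0,0]],[[-0.59,0.105,0],[0,0,0]]]'

```text
t: 48.9
eef_pos: [0.5285, 0.0798, 0.2494]
tool_rot: [0.001, 0.821, 0.572, 0.0]
contact_force: [-0.1, 0.5, -3.2]
gripper_width: 0.358
```

>>> play_rows --motion '[[[-0.04,0.007,0],[0,0,0]],[[-0.07,0.012,0],[0,0,0]],[[-0.085,0.015,0],[0,0,0]],[[-0.09,0.016,0],[0,0,0]],[[-0.09,0.016,0],[0,0,0]]]'

```text
t: 49.4
eef_pos: [0.522, 0.0443, 0.2494]
tool_rot: [0.0, 0.82, 0.572, 0.001]
contact_force: [0.2, -0.2, -2.6]
gripper_width: 0.355
```

```bash
python3 -c "
from h import *
tgt(.5203,.0283,.126,-20)"
```

```text
t 49.4 pos [0.522  0.0443 0.2494] jaw -20.2 w 30.3 F [ 0.2 -0.2 -2.6] q [ 0.39  0.28 -0.71  1.86  0.21  1.07 -0.75]
shift [-0.0391  0.0095  0.3084] mm 124 turn [ 0.0002 -0.0001 -0.0007] deg 0.3
```

>>> play_rows --motion '[[[-0.02,0.005,0],[0,0,-0.001]],[[-0.034,0.009,0.02],[0,0,-0.001]],[[-0.038,0.009,0.07],[0,0,-0.001]],[[-0.038,0.009,0.14],[0,0,-0.001]],[[-0.038,0.009,0.21],[0,0,-0.001]],[[-0.038,0.009,0.27],[0,0,-0.001]],[[-0.038,0.009,0.3],[0,0,-0.001]],[[-0.038,0.009,0.305],[0,0,-0.001]]]'

```text
t: 50.2
eef_pos: [0.5193, 0.0285, 0.1258]
tool_rot: [-0.0, 0.818, 0.575, -0.001]
contact_force: [0.5, -0.3, -1.9]
gripper_width: 0.355
```

>>> play_rows --motion '[[[0,0,0],[0,0,0]],[[0,0,0],[0,0,0]]]'

```text
t: 50.4
eef_pos: [0.5199, 0.0286, 0.1267]
tool_rot: [-0.0, 0.818, 0.575, -0.0]
contact_force: [-0.3, -0.6, -2.6]
gripper_width: 0.353
```

```bash
python3 -c "
from h import *
tgt(.5205,.0283,.1178,-20)
c=cam('side');cv2.imwrite('pics/s23.png',cv2.resize(np.ascontiguousarray(c['pixels'][100:260,190:350,::-1]),None,fx=3.5,fy=3.5,interpolation=cv2.INTER_CUBIC))"
```

```text
t 50.4 pos [0.5199 0.0286 0.1267] jaw -19.9 w 30.2 F [-0.3 -0.6 -2.6] q [ 0.35  0.43 -0.64  1.98  0.35  0.83 -0.83]
shift [-0.0003  0.0017  0.0222] mm 9 turn [-0.     -0.      0.0004] deg 0.1
```

View pics/s23.png

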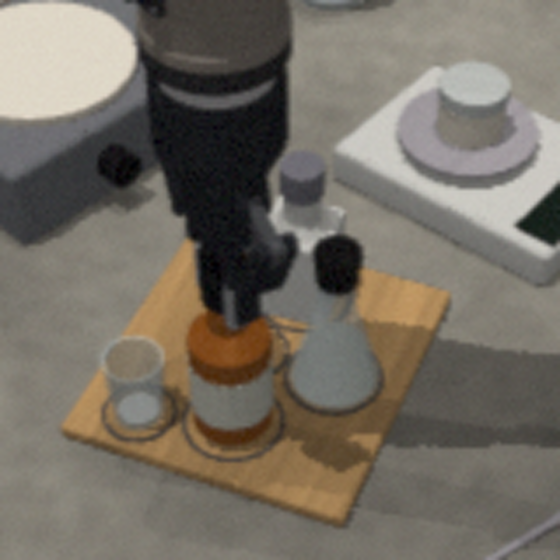

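The round bottle is over the left ring, 8 to 9 mm up, and clear of the beaker and flask.

>>> play_rows --motion '[[[0,0.001,0.01],[0,0,0]],[[0,0.001,0.017],[0,0,0]],[[0,0.001,0.021],[0,0,0]],[[0,0.001,0.021],[0,0,0]],[[0,0.001,0.021],[0,0,0]],[[0,0.001,0.021],[0,0,0]]]'

```text
t: 51.05
eef_pos: [0.5204, 0.0285, 0.1184]
tool_rot: [0.0, 0.818, 0.575, 0.0]
contact_force: [0.7, -1.1, -2.8]
gripper_width: 0.357
```

>>> play_rows --motion '[[[0,0,0],[0,0,0]],[[0,0,0],[0,0,0]],[[0,0,0],[0,0,0]],[[0,0,0],[0,0,0]],[[0,0,-0.03],[0,0,0]],[[0,0,-0.1],[0,0,0]],[[0,0,-0.2],[0,0,0]],[[0,0,-0.32],[0,0,0]]]' --fingers 48

```text
t: 51.85
eef_pos: [0.5193, 0.0286, 0.2476]
tool_rot: [-0.001, 0.818, 0.575, -0.001]
contact_force: [0.4, -0.1, 0.8]
gripper_width: 0.563
```

>>> play_rows --motion '[[[0.05,0,-0.02],[0,0,0]],[[0.13,0,-0.05],[0,0,0]],[[0.22,0,-0.05],[0,0,0]],[[0.32,0,-0.05],[0,0,0]],[[0.4,0,-0.05],[0,0,0]],[[0.45,0,-0.05],[0,0,0]],[[0.45,0,-0.05],[0,0,0]],[[0.45,0,-0.05],[0,0,0]]]'

```text
t: 52.65
eef_pos: [0.5803, 0.1978, 0.268]
tool_rot: [-0.001, 0.818, 0.575, -0.001]
contact_force: [-0.4, -0.5, 0.3]
gripper_width: 0.561
```

```bash
python3 -c "
from h import *
tgt(.5,.2,.25)
c=cam('side');save(c,'s24.png');c=cam('top');save(c,'t24.png');P=pts(c)
print('jar',topc(P,.555,-.288,.092,.04))
print('rb',topc(P,.5197,.0277,.150,.03),'want .5197 .0277')
print('sq',topc(P,.5579,-.0924,.138,.03),'want .5579 -.0924')
print('fl',topc(P,.4931,-.0469,.132,.03),'want .4931 -.0469')
P0=np.load('/tmp/top.npz')['P']
for n,a in (('dr',(.617,-.088,.06)),('bk',(.585,.055,.067))):
  print(n,topc(P0,*a,.04,.012),topc(P,*a,.04,.012))"
```

```text
t 52.65 pos [0.5803 0.1978 0.268 ] jaw -19.8 w 47.9 F [-0.4 -0.5  0.3] q [ 0.11  0.44 -0.72  1.63  0.3   1.19 -1.03]
shift [-0.0628 -0.1906  0.0454] mm 82 turn [-0.0003  0.0001  0.    ] deg 0.1
jar (array([ 0.5539, -0.2878]), 0.027, 582)
rb (array([0.5191, 0.0284]), 0.0159, 233) want .5197 .0277
sq (array([ 0.5584, -0.0909]), 0.0152, 209) want .5579 -.0924
fl (array([ 0.4929, -0.0469]), 0.0163, 234) want .4931 -.0469
dr (array([ 0.622 , -0.0892]), 0.0181, 163) (array([ 0.6225, -0.0897]), 0.0178, 157)
bk (array([0.5742, 0.0626]), 0.021, 132) (array([0.5741, 0.0623]), 0.0208, 135)
```

View pics/s24.png

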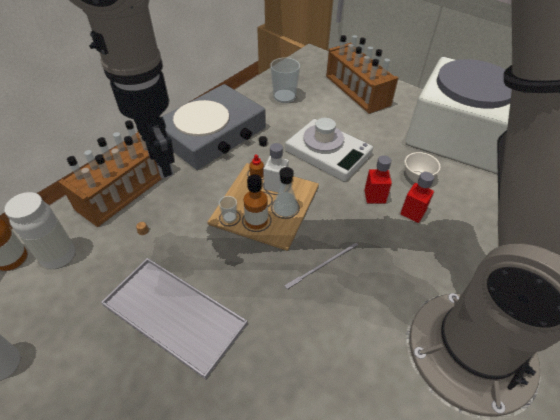

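View pics/t24.png

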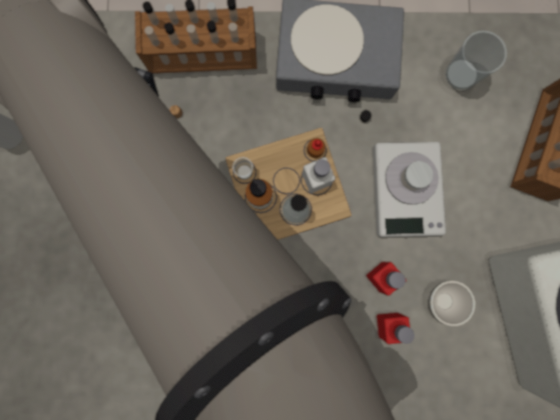

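All vessels are upright on their marks and the jar is on the pan. The tray is empty and the gripper is clear. Handing in.

```bash
python3 -c "
from station import bot
print(bot.hand_in())"
```

```text
the job is handed in; nothing more can be done
None
```

The job is done in the order asked and handed in at about 53 s of the 144 s allowed. The round bottle, square bottle and flask went upright into the tray, then the jar onto the balance pan. After that the flask, square bottle and round bottle went back to their own rings.

The last camera checks showed:
- **Three vessels:** all upright, with the round bottle about 0.9 mm, the square bottle 1.6 mm and the flask 0.2 mm from where they started.
- **Jar:** upright on the pan, about 2 mm from its middle.
- **Beaker and dropper bottle:** within 1 mm of where they were, which is inside measurement noise.
- **Forces:** the wrist force never read more than about 7 N at the end of any move, and nothing was knocked over.

No check failed or disagreed. In the final top view the arm hid the tray, so I confirmed the tray was empty and the gripper clear from the side view only.

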